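# Wedge a landscape tile tight against its edging strip

### The arm

A 6-joint arm with a two-finger parallel gripper is mounted at the origin on the work surface. World frame = base frame: x ahead of the robot, y to its left, z up, the work surface at z = 0. Lengths are in m, angles in rad, forces in N, time in s.
With the tool pointing down it reaches from about 0.375 to 0.975 m from the base axis. Payload 3.8 kg.
Tool frame: the origin (TCP) lies at the very end of the fingers, on their centre line; the grasp point (between the pads) lies 19 mm behind it; z points along the fingers, y is the direction in which the jaws open and shut (so a half turn about z gives the same grasp; the last joint's range is limited). The gripper opens to 85 mm and grips with 20 to 120 N. Pads are 22 mm wide; open, the fingers measure 114 mm over their backs; the gripper's body (76 mm by 85 mm) begins 54 mm behind the grasp point. The pads swing forward as they close: fully open they stand 13 mm farther back than shut.
Start: joints at [1.195, 0.264, 1.604, -0, 1.274, -0.037], TCP at [0.224, 0.637, 0.231] pointing down, gripper open.
Joint ranges: [-2.63, 2.63], [-0.94, 2.18], [0.31, 2.57], [-1.31, 4.45], [0, 2.66], [-2.55, 2.55]. Speed limits (rad/s): [2.57, 2.57, 3.14, 3.14, 3.14, 3.14].

### API

Orientations are given as a rotation vector (axis times angle).
In Python, from workcell import bot, viewer, finish_job gives the robot as it stands.
- The arm moves only by the tool servo_tool, never from a script. Its argument "plan" is a list that holds one entry, the list of rows, each a list of 6 numbers: the shift along the tool's x, y, z in cm, then the turn, a rotation vector about the tool's x, y, z in degrees. A call has 1 to 20 rows; each row is the pose to reach, as a shift and turn from the pose measured when the call began, along the tool's axes at that moment; what a row does not reach only later rows make up. A row lasts 1/12 s, in which the tool goes at most 41.7 mm and 7.16 degrees, less where a joint would pass 70% of its speed; a pose out of reach is approached as far as the arm can. A call with a gripper value outside its range is refused whole. "claw" is the finger opening in cm, from 0 to 8.54, set as the call begins (left out, the last holds). The fingers move at their own pace and stop on an object; "grip_force" is the grip in N (left out, the last holds). Time passes only in rows, so rows that repeat a pose let the fingers close. It gives the time, the measured TCP pose, the force and the opening at its end, in the units of the state.
- bot.read_state(): the state, without advancing time (a new reading comes with each control period).
- viewer.read_camera(name): name is "side" or "top"; returns a dict with "color" (384x512x3 uint8, red, green, blue), "fx", "fy", "cx", "cy" (pixels), "eye" and "rotation" of the camera in the world. Camera axes: x right, y down, z forward; pixel columns grow to the right and rows downward; lengths in m; the calibration is good to about 2 mm. A picture is of the moment at which its call begins. There is no depth.
- finish_job(): hands the job in, once; it reports no verdict.
The state is a dict: "time": time; "q": joint angles; "joint_vel": joint speeds; "joint_torque": joint torques, N m; "tool_pos": TCP position; "tcp_rot": TCP orientation; "wrist_force": force on the tool from outside, world axes, zero at the start; "torque": the same for the moment, N m; "width": opening from 0.0 (shut) to 1.0 (fully open).
Only numpy, scipy, OpenCV 4.12 (cv2) and the standard library are available. Lean on these libraries where they do the work, as an engineer would, in place of code of your own. Each camera call takes 0.05 s, during which the arm holds its last target.

### The job

Pull the top drawer of the small blue drawer unit out to its stop and leave it open, take the tapered wooden wedge out of it, and slide the wedge, thin end first, into the gap between the slanting batten and the tile on the clamping board, from the end where the gap is wide enough. Push it in until the tile is tight and flush against its edging strip, and the strip against the fence, everything lying flat on the board; finish still gripping the wedge and pushing it firmly home, do not let go. Leave everything else on the bench where it is.

Things in the scene. Friction and masses are not known exactly. Their poses are not given: they have to be found in the camera images.
- cab_drawer0 (a joint): travel of the TOP drawer, m: 0 shut, grows as it slides out along the unit's own -x, stop at 0.150; starts up to 0.015 open; about 1 N of friction. Inside it is 175 mm deep (front to back) and 218 mm wide; floor 132 mm, side walls 167 mm and front 176 mm above the bench
- cab_drawer0_handle (a point): middle of the top drawer's handle on the drawer unit (grey steel, three blue drawer fronts, 220 deep x 260 wide x 189 mm high, fixed): a level steel bar 11 mm thick, 120 mm long along its y, its centre 35 mm in front of the drawer front, 151 mm above the bench, 38 mm below the unit's top. Axes as the unit's: front faces -x, z up. Moves with the drawer
- jig: wedge-clamping board, fixed to the bench: plywood base 200 (x) x 170 (y) x 12 mm, origin at the centre of its underside, z up. On the base stand wooden bars 20 mm high (tops 32 mm above the bench): a fence along y at the +x side, its face at x = 0.070; an end stop with its face at y = -0.055, from x = -0.025 to 0.070; and at the -x side a slanting batten (see jig_mouth)
- jig_mouth (a point): foot of the batten's face at the gap's wide end: board frame x -0.072, y 0.055, z 0.012. The batten, 122 mm long, has its face towards the tile; the face runs from x -0.073, y 0.060 to x -0.053, y -0.060, 0.163 rad out of line with the fence. With the tile seated the gap is 30 mm wide at y = 0.055 and 12 mm at y = -0.055: the wedge enters only at the +y end
- jig_home (a point): where the wedge's nose comes, at mid gap, when the wedge is tight and the tile seated: board frame x -0.049, y -0.042, z 0.027. The wedge's yaw is then that of the board + 0.082 rad, nose towards -y, its butt outside the wide end of the gap
- tile: model landscape tile, 100 (x) x 110 (y) x 18 mm, 0.15 kg, plywood with a green top and a grey road along x; origin at the centre of its underside, axes within 0.03 rad of the board's at the start. It lies loose on the base of the clamping board, a few mm off the strip and the end stop. Seated it has its origin at x = 0.008 in the board's frame
- strip: loose dark wooden edging strip, 12 (x) x 110 (y) x 18 mm, lying between tile and fence about 1 mm off the fence; origin at the centre of its underside. Seated it has its origin at x = 0.064 in the board's frame
- wedge: wooden wedge lying flat in the top drawer, 155 mm long, 30 mm high, 0.075 kg; origin at the centre of its underside, z up, long axis y. From above: 14 mm wide at the nose (y = -0.0775), widening evenly on both sides to 32 mm at y = 0.0325, then a parallel butt 32 mm wide to y = 0.0775. It lies across the drawer, nose towards the unit's -y within 0.15 rad
- wedge_grip (a point): point on the wedge's axis in the middle of its parallel butt (wedge frame 0, 0.055, 0.018), 18 mm above its underside: a good place to grip across. Behind the wedge (45 mm or more from this point) the drawer also holds a straight packing block, 20 x 90 x 30 mm, which is not needed
- wedge_nose (a point): middle of the wedge's thin end face (wedge frame 0, -0.0775, 0.015)
- glue: upright white glue bottle, 60 mm across, 165 mm tall; not needed, to be left alone; origin at its underside
- tape: roll of paper tape lying flat, 100 mm across, 25 mm high; not needed, to be left alone; origin at its underside
- spare: a second landscape tile, 110 x 100 x 18 mm, lying on the bench away from the clamping board; not needed, to be left alone; origin at its underside
- house: small brick model house with a pitched roof, 70 x 50 mm, 80 mm tall; not needed, to be left alone; origin at its underside
- driver: screwdriver, 200 mm long, lying on the bench; not needed, to be left alone; origin at its underside
- mug: white mug, 80 mm across, 90 mm tall; not needed, to be left alone; origin at its underside
- brush: brush lying on the bench; not needed, to be left alone; origin at its underside
Not all that is in view belongs to the job. What is shaped like the tile but red is not meant. Of the things that look like the strip, the smaller one is meant.

How it is judged:
On the way, in this order (a step that is already met when the one before it is completed fails the run):
1. the top drawer is pulled out to its stop (value of joint cab_drawer0 above 0.142 m), for 0.1 s.
2. the wedge's nose has gone into the gap, low on the board (y of wedge_nose in the frame of jig between -0.06 and 0.045 m and x of wedge_nose in the frame of jig between -0.072 and -0.035 m and z of wedge_nose in the frame of jig below 0.037 m), for 0.1 s.
At the end, for the whole second after the job is handed in: Drawer open 130 mm or more; wedge 55 mm or more into the gap from its wide end, within 6 mm of flat on the board, pressing the tile with over 2 N, still held by the fingers; tile flat, pressed flush on the strip and strip on the fence (1.5 mm, 0.02 rad each); all at rest (value of joint cab_drawer0 above 0.13 m and x of tile in the frame of jig above 0.0063 m and angle between the y axis of each of tile, strip and the y axis of jig, either way round below 0.02 rad and z of each of tile, strip in the frame of jig below 0.0145 m and angle between tile's own z axis and vertical below 0.03 rad and y of tile in the frame of jig between -0.003 and 0.015 m and x of strip in the frame of jig above 0.0625 m and y of wedge_nose in the frame of jig between -0.06 and 0 m and x of wedge_nose in the frame of jig between -0.06 and -0.035 m and z of wedge in the frame of jig below 0.018 m and angle between wedge's own z axis and vertical below 0.08 rad and linear speed of each of wedge, tile below 0.01 m/s and contact force between wedge and tile above 2 N and contact force between tile and strip above 1 N and contact force between the fingers and wedge above 2 N); the arm keeps its last pose, push and grip.
It fails at once if one of the things on the bench is pushed away (more than 30 mm) (distance of any of glue, tape, spare, house, driver, mug, brush from where it was at the start of the episode above 0.03 m).
It also fails if it takes over 58 s, if anything falls off the work surface, if the arm or the gripper's body presses on something with over 40 N, if the wrist force passes 120 N, or if a joint passes its speed limit or range.

## Working session

There is one attempt and no reset: what is moved stays moved. The work goes in short steps, Python scripts to look and compute and a tool call to move; the robot and the scene stay as the last step left them, time stands still between calls to the robot, and variables do not carry over. Pictures are saved under pics/ and viewed, and the job is handed in when it is done.

Besides the shell and the picture viewer there is one more tool, called after "Call:" in YAML: its name, and indented under it one key for each argument. servo_tool: Moves the arm, as the interface text tells. Its arguments: {"type":"object","properties":{"plan":{"type":"array"},"claw":{"type":"number"},"grip_force":{"type":"number"}},"required":["plan"]}

```bash
ls; mkdir -p pics; python3 - <<'E'
from workcell import bot, viewer
import cv2
print(bot.read_state())
for n in("side","top"):
    c=viewer.read_camera(n); cv2.imwrite(f"pics/{n}0.png",c["color"][:,:,::-1])
    print(n,{k:c[k] for k in c if k!="color"})
E
```

```text
pics
{'time': 0.0, 'q': array([ 1.19508686e+00,  2.64728512e-01,  1.60538457e+00,  2.27115311e-05,
        1.27371727e+00, -3.69087698e-02]), 'joint_vel': array([-0.00030074, -0.00064118,  0.00284895,  0.00042574,  0.00074968,
       -0.00090233]), 'joint_torque': array([-6.46980443e-04, -5.15110230e+01, -3.67311752e+01, -3.19589144e-04,
        1.28981363e-02, -1.47574855e-05]), 'tool_pos': array([0.22406835, 0.63593855, 0.22997294]), 'tcp_rot': array([-0.52957437, -3.09614763,  0.00343292]), 'wrist_force': array([ 0.01117279,  0.45253168, -0.60241648]), 'torque': array([ 0.04035311,  0.00900315, -0.00632578]), 'width': 1.0023159026858874}
side {'fx': 346.62875609735784, 'fy': 346.62875609735784, 'cx': 249.1599308969621, 'cy': 190.10947733316462, 'eye': array([ 0.00550986, -0.97262226,  0.87754075]), 'rotation': array([-2.10485369,  0.61560208, -0.29690203])}
top {'fx': 396.9228773243254, 'fy': 396.9228773243254, 'cx': 263.879443781809, 'cy': 193.87961760875945, 'eye': array([ 0.29356078, -0.05902374,  1.56869526]), 'rotation': array([-2.09120783,  2.14336344, -0.19506194])}
```

View pics/side0.png

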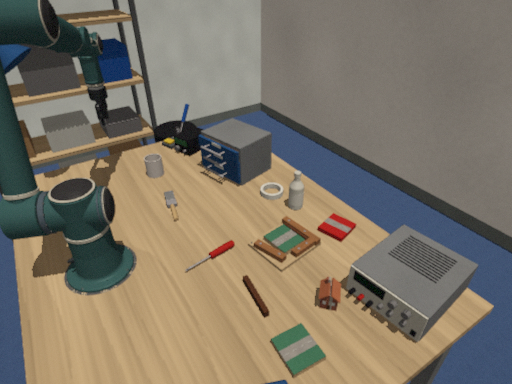

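View pics/top0.png

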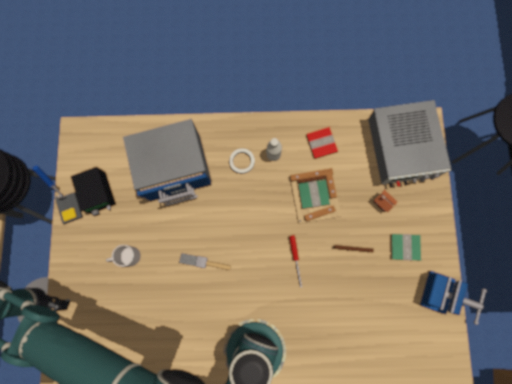

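```bash
cat > h.py <<'E'
import numpy as np, cv2
from scipy.spatial.transform import Rotation as R
from workcell import bot, viewer
def cam(n):
    c=viewer.read_camera(n); c["R"]=R.from_rotvec(c["rotation"]).as_matrix(); return c
def ray(c,uv,z):
    d=c["R"]@np.array([(uv[0]-c["cx"])/c["fx"],(uv[1]-c["cy"])/c["fy"],1]); return c["eye"]+d*(z-c["eye"][2])/d[2]
def proj(c,p):
    q=c["R"].T@(np.array(p)-c["eye"]); return np.array([c["fx"]*q[0]/q[2]+c["cx"],c["fy"]*q[1]/q[2]+c["cy"]])
def crop(c,x0,x1,y0,y1,s,name):
    im=c["color"][y0:y1,x0:x1,::-1]; cv2.imwrite("pics/"+name,cv2.resize(im,None,fx=s,fy=s,interpolation=cv2.INTER_CUBIC))
E
python3 - <<'E'
from h import *
t=cam("top");s=cam("side")
crop(t,110,230,110,220,6,"cabt.png");crop(t,280,350,160,230,8,"jigt.png")
crop(s,190,290,110,190,8,"cabs.png");crop(s,240,340,205,275,8,"jigs.png")
print(proj(t,[0.5,0,0]),proj(t,[0.5,0.3,0]))
E
```

```text
[251.78027231 218.29095402] [176.50992909 220.15961199]
```

View pics/cabt.png

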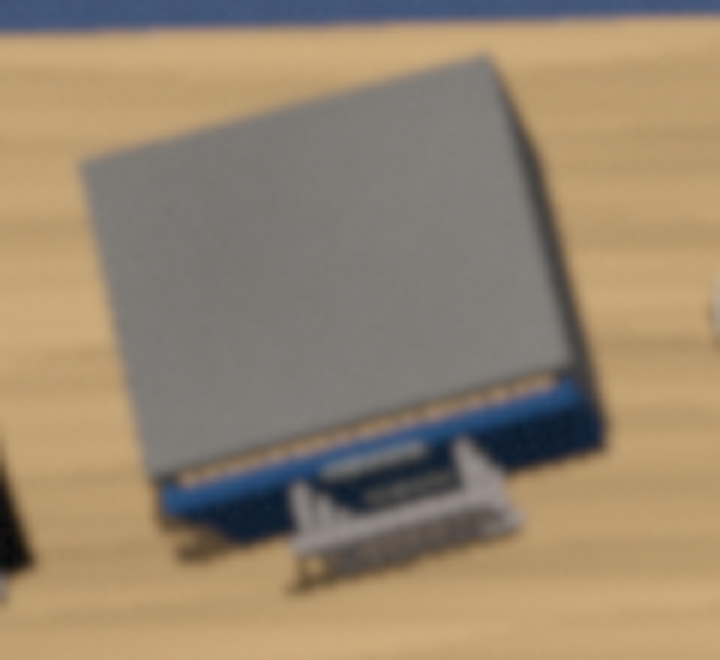

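View pics/jigt.png

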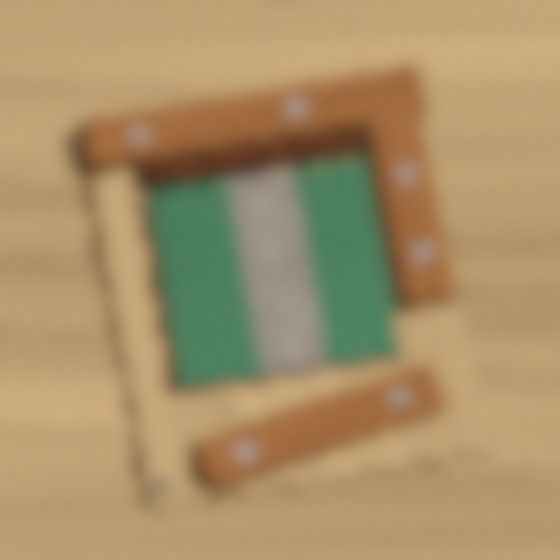

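View pics/cabs.png

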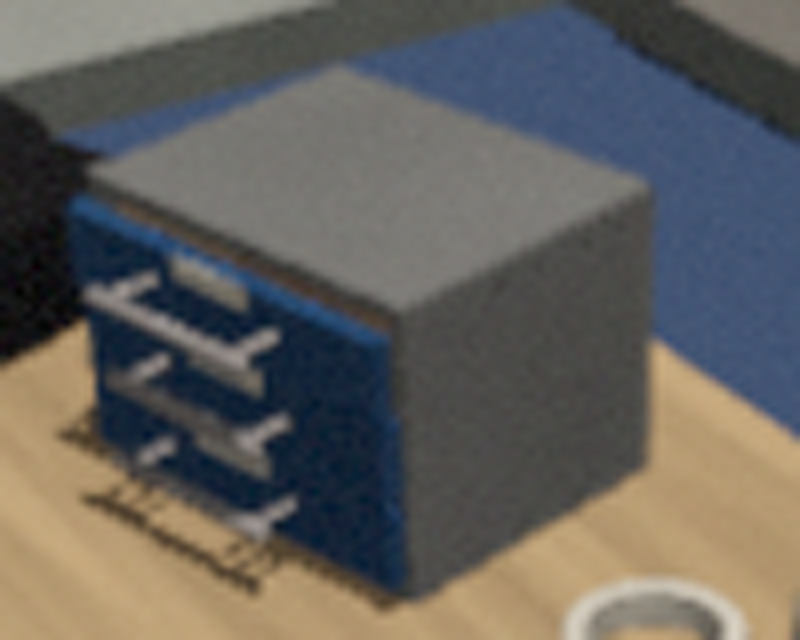

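View pics/jigs.png

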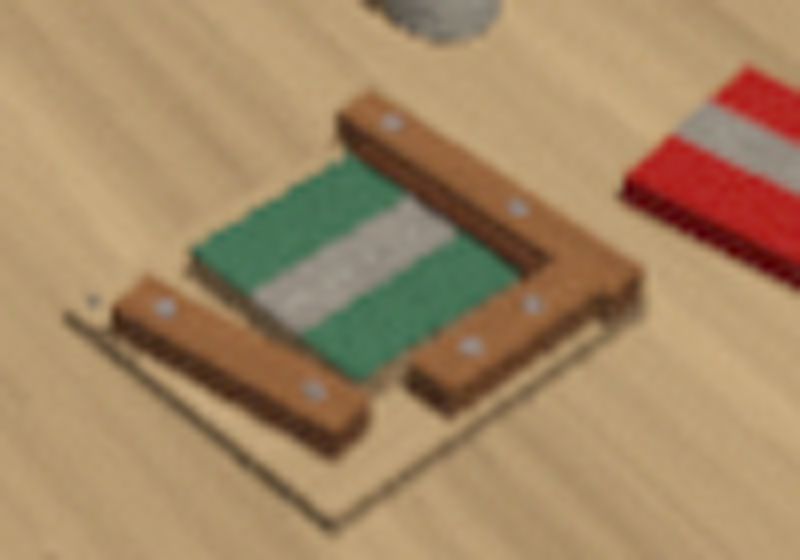

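```bash
cat > fit.py <<'E'
from h import *
from scipy.optimize import least_squares
def fit(obs,p0):  # obs: (cam, uv, local xyz)
    def w(p,l): c,s=np.cos(p[2]),np.sin(p[2]); return [p[0]+c*l[0]-s*l[1],p[1]+s*l[0]+c*l[1],l[2]]
    f=lambda p:np.concatenate([proj(c,w(p,l))-uv for c,uv,l in obs])
    r=least_squares(f,p0,loss="soft_l1"); return r.x,f(r.x).reshape(-1,2)
E
python3 - <<'E'
from fit import *
t=cam("top");s=cam("side")
T=lambda x,y,ox,oy,k:(x/k+ox,y/k+oy)
jt=lambda x,y:T(x,y,280,160,8); js=lambda x,y:T(x,y,240,205,8)
ct=lambda x,y:T(x,y,110,110,6); cs=lambda x,y:T(x,y,190,110,8)
o=[(t,jt(150,500),(-.1,.085,.012)),(t,jt(478,452),(-.1,-.085,.012)),
(t,jt(372,130),(.07,-.055,.032)),(t,jt(400,303),(-.025,-.055,.032)),
(t,jt(198,440),(-.073,.06,.032)),(t,jt(427,368),(-.053,-.06,.032)),
(s,js(335,525),(-.1,-.085,.012)),(s,js(68,312),(-.1,.085,.012)),
(s,js(548,258),(.07,-.055,.032)),(s,js(408,372),(-.025,-.055,.032)),
(s,js(150,275),(-.073,.06,.032)),(s,js(370,405),(-.053,-.06,.032))]
x,r=fit(o,[.6,-.2,.1]); print("jig",x);print(r.round(1).tolist())
h=.189
o=[(t,ct(82,163),(.11,.13,h)),(t,ct(488,55),(.11,-.13,h)),(t,ct(572,362),(-.11,-.13,h)),(t,ct(152,475),(-.11,.13,h)),
(s,cs(345,65),(.11,.13,h)),(s,cs(652,185),(.11,-.13,h)),(s,cs(400,315),(-.11,-.13,h)),(s,cs(90,175),(-.11,.13,h))]
x,r=fit(o,[.7,.3,.1]); print("cab",x);print(r.round(1).tolist())
a=ray(t,ct(295,545),.151);b=ray(t,ct(520,515),.151); print("handle top",a,b)
a=ray(s,cs(90,295),.151);b=ray(s,cs(252,362),.151); print("handle side",a,b)
yaw=x[2];c,sn=np.cos(yaw),np.sin(yaw)
for q in (a,b):
    d=q[:2]-x[:2]; print("local",c*d[0]+sn*d[1],-sn*d[0]+c*d[1])
for n,uv in dict(glue=(273,150),tape=(241,161)).items(): print(n,ray(t,uv,.03))
E
```

```text
jig [ 0.58378352 -0.25686478  0.1402658 ]
[[0.5, 1.1], [1.9, 0.0], [0.1, -1.1], [1.3, 0.5], [-0.1, 0.1], [0.5, -0.9], [-0.8, -0.5], [-0.6, -1.0], [1.2, 0.3], [-0.1, -1.4], [-0.7, -0.3], [-0.1, -0.9]]
cab [0.72013778 0.30633674 0.25654415]
[[-1.0, -2.1], [0.1, -3.0], [1.0, 1.5], [0.3, 2.5], [0.2, -0.8], [1.7, -1.0], [-0.5, -0.1], [-1.8, -0.2]]
handle top [0.55242308 0.3299116  0.151     ] [0.56744116 0.19353139 0.151     ]
handle side [0.55060588 0.33078555 0.151     ] [0.58972861 0.21117049 0.151     ]
local -0.15777994326154599 0.06666558014453268
local -0.15028864441576473 -0.05896177293968996
glue [ 0.77119357 -0.09169393  0.03      ]
tape [0.72867627 0.03802407 0.03      ]
```

```bash
python3 - <<'E'
from h import *
t=cam("top");s=cam("side")
crop(t,152,202,178,213,16,"ht.png");crop(s,195,245,140,175,16,"hs.png")
E
```

```text
(no output)
```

View pics/ht.png

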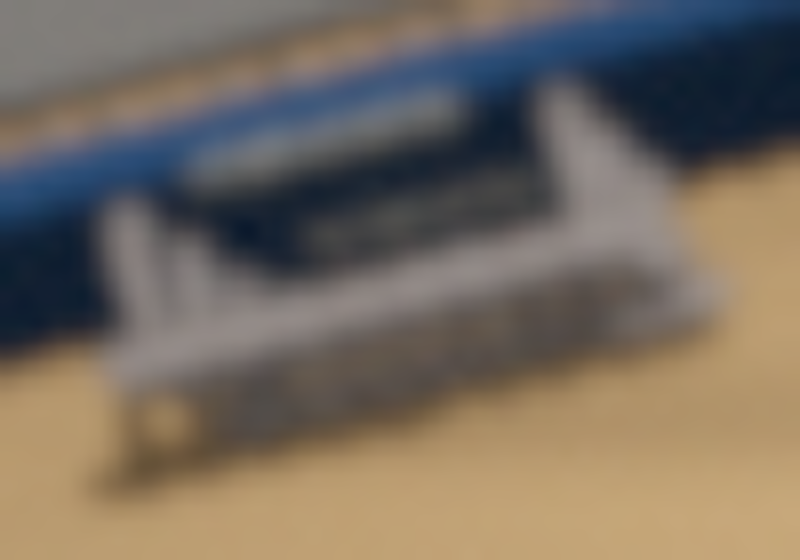

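View pics/hs.png

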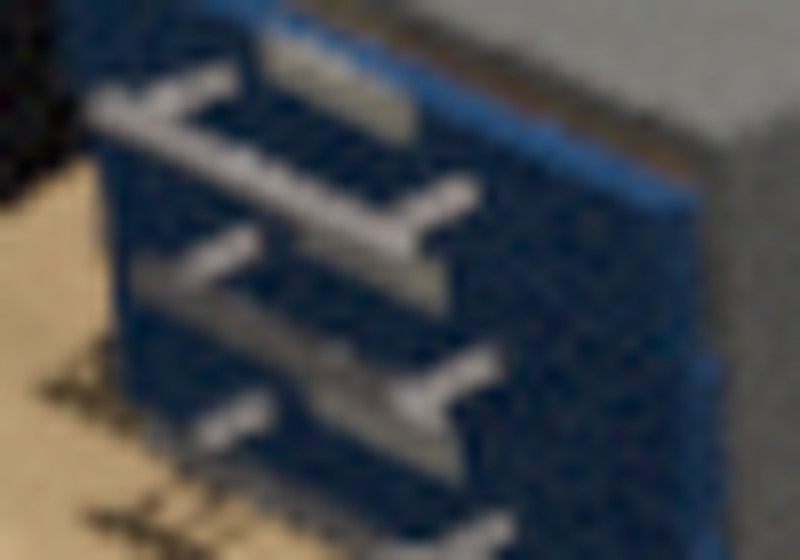

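```bash
python3 - <<'E'
from fit import *
t=cam("top");s=cam("side")
tl,tr=(158.9,200.6),(194.5,192.1);sl,sr=(200.9,146.6),(220.3,155.3)
for uv in(tl,tr):print("t",ray(t,uv,.154))
for uv in(sl,sr):print("s",ray(s,uv,.151))
# fit handle pose
o=[(t,tl,(0,.06,.153)),(t,tr,(0,-.06,.153)),(s,sl,(0,.06,.151)),(s,sr,(0,-.06,.151))]
x,r=fit(o,[.57,.27,.25]);print(x,r.tolist())
ct=lambda x,y:(x/6+110,y/6+110); cs=lambda x,y:(x/8+190,y/8+110)
h=.189
for b in(-.11,-.10,-.092,-.085):
  o=[(t,ct(82,163),(.11,.13,h)),(t,ct(488,55),(.11,-.13,h)),(t,ct(572,362),(b,-.13,h)),(t,ct(152,475),(b,.13,h)),
  (s,cs(345,65),(.11,.13,h)),(s,cs(652,185),(.11,-.13,h)),(s,cs(400,315),(b,-.13,h)),(s,cs(90,175),(b,.13,h))]
  x,r=fit(o,[.7,.3,.1]); print(b,x,abs(r).mean(),r.round(1).tolist())
E
```

```text
t [0.5527603  0.33008139 0.154     ]
t [0.58090067 0.20101427 0.154     ]
s [0.55044586 0.33409438 0.151     ]
s [0.58521157 0.21368175 0.151     ]
[0.56704174 0.26955046 0.25076678] [[0.7317899205174001, 0.19590355431571993], [-2.8018609627245326, -0.15185951896671668], [0.9611877621215683, 0.4528413125992472], [-0.4260078031227579, 0.4201021146206756]]
-0.11 [0.72013778 0.30633674 0.25654415] 1.1222691674692644 [[-1.0, -2.1], [0.1, -3.0], [1.0, 1.5], [0.3, 2.5], [0.2, -0.8], [1.7, -1.0], [-0.5, -0.1], [-1.8, -0.2]]
-0.1 [0.71443556 0.30474218 0.25038688] 0.6650433102251627 [[-0.5, -0.9], [0.8, -1.4], [0.7, 0.7], [-0.1, 1.2], [-0.4, -0.4], [0.9, -0.5], [-0.1, -0.5], [-1.0, -0.6]]
-0.092 [0.71012628 0.30357014 0.24459909] 0.39178501499280927 [[-0.1, -0.0], [1.3, -0.1], [0.4, 0.0], [-0.5, 0.1], [-0.9, -0.2], [0.3, -0.1], [0.3, -0.7], [-0.4, -0.9]]
-0.085 [0.70633278 0.30264604 0.24213419] 0.6752030424342097 [[0.1, 0.9], [1.6, 0.9], [0.1, -0.7], [-0.8, -0.7], [-1.3, 0.1], [-0.3, 0.3], [0.8, -1.0], [0.2, -1.1]]
```

```bash
cat > mv.py <<'E'
from h import *
def rel(p,ydir=None):
    "tool-frame shift (cm) and turn (deg) to bring TCP to p, pointing down, tool y along +-ydir (world angle)"
    s=bot.read_state(); M=R.from_rotvec(s["tcp_rot"]); m=M.as_matrix()
    d=m.T@(np.array(p)-s["tool_pos"])*100
    ya=np.arctan2(m[1,1],m[0,1]) if ydir is None else ydir
    best=None
    for a in(ya,ya+np.pi):
        z=np.array([0,0,-1.]);y=np.array([np.cos(a),np.sin(a),0]);x=np.cross(y,z)
        r=(M.inv()*R.from_matrix(np.c_[x,y,z])).as_rotvec(degrees=True)
        if best is None or np.linalg.norm(r)<np.linalg.norm(best): best=r
    print("t",round(s["time"],2),"pos",s["tool_pos"].round(4),"q",s["q"].round(2),"F",s["wrist_force"].round(1),"w",round(s["width"]*85.4,1))
    print("  yaxis",m[:,1].round(3),"xaxis",m[:,0].round(3)," shift",d.round(2),"turn",best.round(1))
E
python3 - <<'E'
from mv import *
rel([.567,.2695,.25],.2475); rel([.567,.2695,.132],.2475)
E
```

```text
t 0.5 pos [0.2243 0.6366 0.2312] q [ 1.2   0.26  1.6   0.    1.27 -0.04] F [-0.2  0.3  0.1] w 85.3
  yaxis [ 0.332  0.943 -0.   ] xaxis [-0.943  0.332  0.   ]  shift [-44.52 -23.23  -1.87] turn [-0.   0.  56.4]
t 0.5 pos [0.2243 0.6366 0.2312] q [ 1.2   0.26  1.6   0.    1.27 -0.04] F [-0.2  0.3  0.1] w 85.3
  yaxis [ 0.332  0.943 -0.   ] xaxis [-0.943  0.332  0.   ]  shift [-44.52 -23.23   9.93] turn [-0.   0.  56.4]
```

Call:
servo_tool:
  plan:
    - [[-44.5, -23.2, -1.9, 0, 0, 56.4], [-44.5, -23.2, -1.9, 0, 0, 56.4], [-44.5, -23.2, -1.9, 0, 0, 56.4], [-44.5, -23.2, -1.9, 0, 0, 56.4], [-44.5, -23.2, -1.9, 0, 0, 56.4], [-44.5, -23.2, -1.9, 0, 0, 56.4], [-44.5, -23.2, -1.9, 0, 0, 56.4], [-44.5, -23.2, -1.9, 0, 0, 56.4], [-44.5, -23.2, -1.9, 0, 0, 56.4], [-44.5, -23.2, -1.9, 0, 0, 56.4], [-44.5, -23.2, -1.9, 0, 0, 56.4], [-44.5, -23.2, -1.9, 0, 0, 56.4], [-44.5, -23.2, -1.9, 0, 0, 56.4], [-44.5, -23.2, -1.9, 0, 0, 56.4], [-44.5, -23.2, -1.9, 0, 0, 56.4], [-44.5, -23.2, -1.9, 0, 0, 56.4]]
  claw: 2.6
  grip_force: 40

```text
time: 1.83
tool_pos: [0.566, 0.2709, 0.2501]
tcp_rot: [-1.928, -2.479, 0.0]
wrist_force: [0.3, 0.4, -0.3]
width: 0.305
```

```bash
python3 - <<'E'
from mv import *
rel([.567,.2695,.132],.2475)
s=cam("side");t=cam("top");crop(s,185,265,90,170,8,"a1.png");crop(t,130,230,150,220,8,"a1t.png")
E
```

```text
t 1.83 pos [0.566  0.2709 0.2501] q [0.41 0.16 1.69 0.   1.29 0.16] F [ 0.3  0.4 -0.3] w 26.1
  yaxis [ 0.969  0.246 -0.001] xaxis [-0.246  0.969  0.001]  shift [-0.16  0.07 11.81] turn [-0.  -0.   0.1]
```

View pics/a1.png

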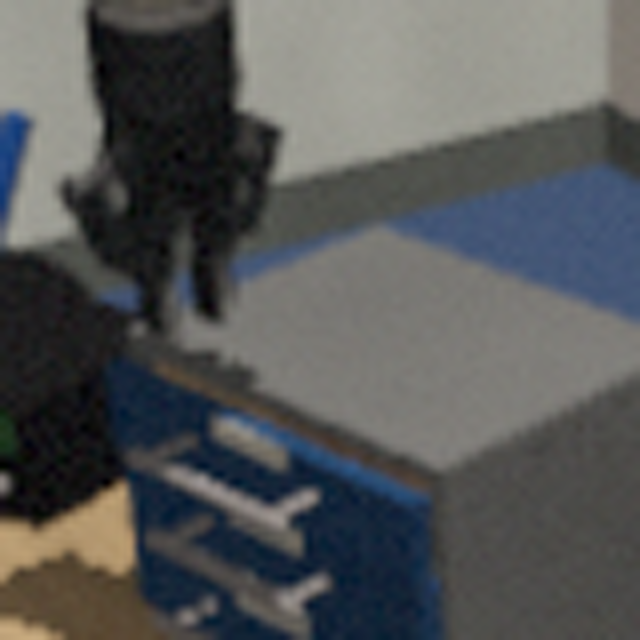

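View pics/a1t.png

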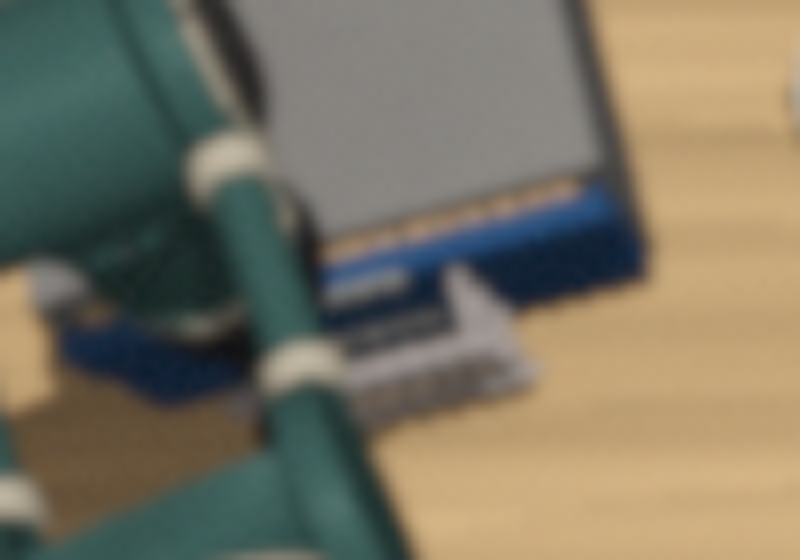

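Call:
servo_tool:
  plan:
    - [[-0.1, 0.1, 3, 0, 0, 0], [-0.1, 0.1, 5, 0, 0, 0], [-0.1, 0.1, 7, 0, 0, 0], [-0.1, 0.1, 8, 0, 0, 0], [-0.1, 0.1, 9, 0, 0, 0], [-0.1, 0.1, 10, 0, 0, 0], [-0.1, 0.1, 10.8, 0, 0, 0], [-0.1, 0.1, 11.4, 0, 0, 0], [-0.1, 0.1, 11.8, 0, 0, 0], [-0.1, 0.1, 11.8, 0, 0, 0]]

```text
time: 2.77
tool_pos: [0.5686, 0.2712, 0.1338]
tcp_rot: [1.927, 2.48, 0.005]
wrist_force: [0.4, 0.7, 1.2]
width: 0.307
```

```bash
python3 - <<'E'
from mv import *
rel([.567,.2695,.132],.2475)
s=cam("side");crop(s,185,265,90,170,8,"a2.png")
E
```

```text
t 2.77 pos [0.5686 0.2712 0.1338] q [0.41 0.25 1.8  0.   1.08 0.16] F [0.4 0.7 1.2] w 26.2
  yaxis [0.969 0.247 0.003] xaxis [-0.247  0.969  0.001]  shift [-0.12 -0.19  0.18] turn [ 0.2 -0.   0.1]
```

View pics/a2.png

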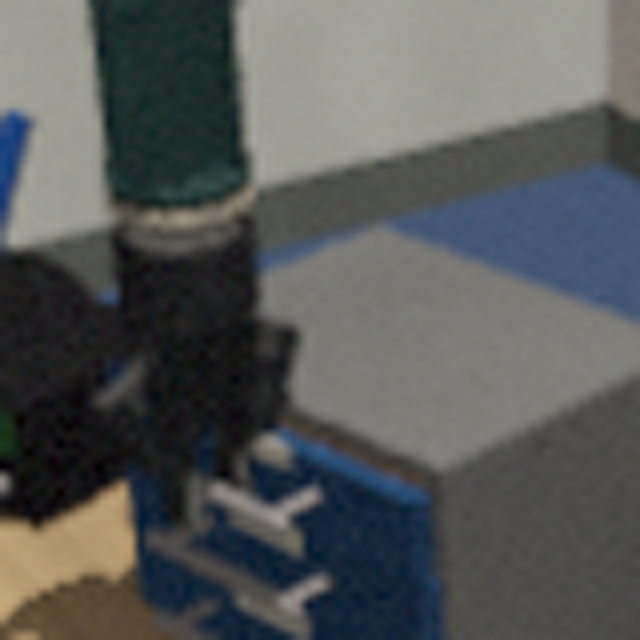

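The fingers straddle the bar: one in front at about (185,500), one behind at (235,460). I'll close them.

Call:
servo_tool:
  plan:
    - [[0, -0.1, 0, 0, 0, 0], [0, -0.1, 0, 0, 0, 0], [0, -0.1, 0, 0, 0, 0], [0, -0.1, 0, 0, 0, 0], [0, -0.1, 0, 0, 0, 0]]
  claw: 0.6

```text
time: 3.23
tool_pos: [0.5678, 0.2709, 0.1344]
tcp_rot: [1.927, 2.479, 0.006]
wrist_force: [0.4, -0.3, 5.0]
width: 0.112
```

Call:
servo_tool:
  plan:
    - [[0, -0.8, 0, 0, 0, 0], [0, -2, 0, 0, 0, 0], [0, -3.5, 0, 0, 0, 0], [0, -5, 0, 0, 0, 0], [0, -6.5, 0, 0, 0, 0], [0, -8, 0, 0, 0, 0], [0, -9.5, 0, 0, 0, 0], [0, -11, 0, 0, 0, 0], [0, -12, 0, 0, 0, 0], [0, -13, 0, 0, 0, 0], [0, -13.8, 0, 0, 0, 0], [0, -14.4, 0, 0, 0, 0], [0, -14.4, 0, 0, 0, 0]]

```text
time: 4.32
tool_pos: [0.4288, 0.2356, 0.1343]
tcp_rot: [1.925, 2.478, 0.01]
wrist_force: [2.6, -0.0, 3.1]
width: 0.111
```

```bash
python3 - <<'E'
from mv import *
rel([.567,.2695,.132],.2475)
s=cam("side");crop(s,165,265,90,190,6,"a3.png")
E
```

```text
t 4.32 pos [0.4288 0.2356 0.1343] q [ 0.45 -0.01  2.1  -0.    1.04  0.2 ] F [ 2.6 -0.   3.1] w 9.5
  yaxis [0.969 0.247 0.007] xaxis [-0.247  0.969  0.001]  shift [-0.13 14.23  0.34] turn [ 0.4 -0.1  0.1]
```

View pics/a3.png

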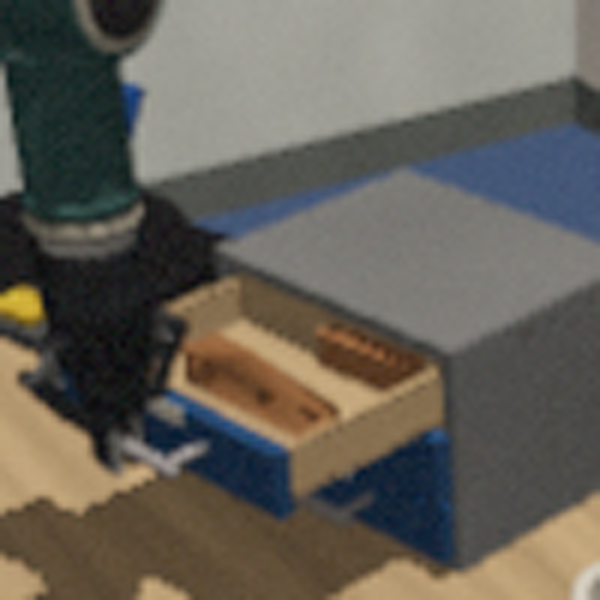

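Call:
servo_tool:
  plan:
    - [[0, -0.3, 0, 0, 0, 0], [0, -0.6, 0, 0, 0, 0], [0, -0.8, 0, 0, 0, 0], [0, -0.8, 0, 0, 0, 0]]

```text
time: 4.7
tool_pos: [0.4288, 0.2356, 0.1346]
tcp_rot: [1.918, 2.47, 0.032]
wrist_force: [27.6, 7.0, -19.5]
width: 0.109
```

Call:
servo_tool:
  plan:
    - [[0, 0, 0, 0, 0, 0], [0, 0.05, 0, 0, 0, 0], [0, 0.05, 0, 0, 0, 0], [0, 0.05, 0, 0, 0, 0]]
  claw: 2.6

```text
time: 5.03
tool_pos: [0.4278, 0.2352, 0.1336]
tcp_rot: [1.92, 2.472, 0.028]
wrist_force: [-0.6, 0.5, -0.2]
width: 0.303
```

```bash
python3 - <<'E'
from mv import *
rel([.428,.2356,.135],.2475)
rel([.428,.2356,.26],.2475)
E
```

```text
t 5.03 pos [0.4278 0.2352 0.1336] q [ 0.45 -0.02  2.11 -0.    1.03  0.21] F [-0.6  0.5 -0.2] w 25.8
  yaxis [0.969 0.247 0.021] xaxis [-0.248  0.969  0.001]  shift [ 0.04  0.03 -0.14] turn [ 1.2 -0.1  0.2]
t 5.03 pos [0.4278 0.2352 0.1336] q [ 0.45 -0.02  2.11 -0.    1.03  0.21] F [-0.6  0.5 -0.2] w 25.8
  yaxis [0.969 0.247 0.021] xaxis [-0.248  0.969  0.001]  shift [  0.05   0.29 -12.64] turn [ 1.2 -0.1  0.2]
```

Call:
servo_tool:
  plan:
    - [[0, 0.1, -3, 1.2, 0, 0], [0, 0.2, -7, 1.2, 0, 0], [0, 0.3, -11, 1.2, 0, 0], [0, 0.3, -12.6, 1.2, 0, 0], [3, 0, -13.5, 1.2, 0, 0], [7, -2, -13.5, 1.2, 0, 0], [11, -4, -13.5, 1.2, 0, 0], [15, -6, -13.5, 1.2, 0, 0], [19, -8, -13.5, 1.2, 0, 0], [22, -9, -13.5, 1.2, 0, 0], [24, -10, -13.5, 1.2, 0, 0], [24, -10, -13.5, 1.2, 0, 0]]

```text
time: 6.03
tool_pos: [0.2649, 0.4446, 0.2662]
tcp_rot: [-1.919, -2.483, 0.001]
wrist_force: [-0.5, 0.1, 0.0]
width: 0.305
```

```bash
python3 - <<'E'
from mv import *
s=cam("side");crop(s,165,265,100,190,8,"a4.png")
t=cam("top");crop(t,110,220,140,235,7,"a4t.png")
E
```

```text
(no output)
```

View pics/a4.png

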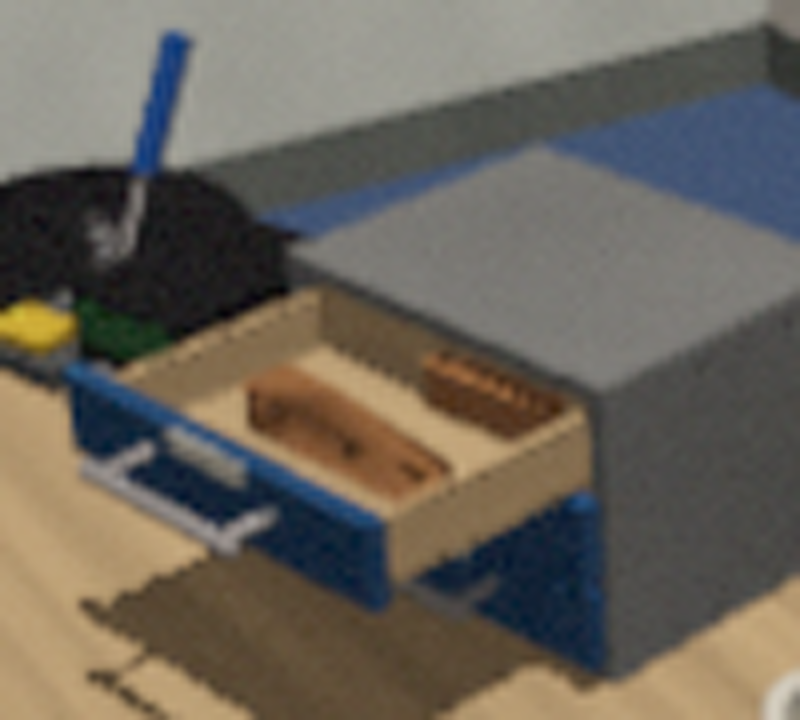

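View pics/a4t.png

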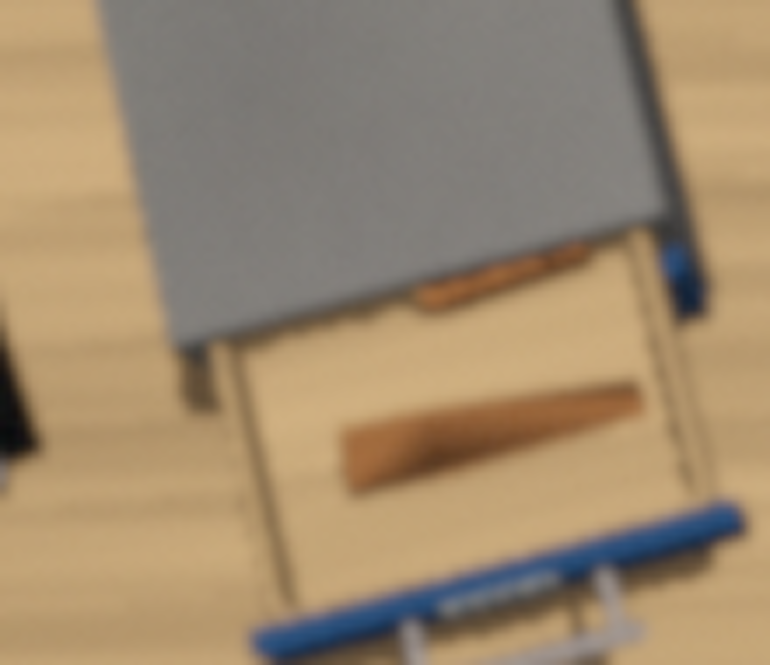

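```bash
python3 - <<'E'
from fit import *
t=cam("top");s=cam("side")
ct=lambda x,y:(x/7+110,y/7+140); cs=lambda x,y:(x/8+165,y/8+100)
z=.162
o=[(t,ct(343,430),(.016,.0775,z)),(t,ct(352,493),(-.016,.0775,z)),(t,ct(638,383),(.007,-.0775,z)),(t,ct(643,409),(-.007,-.0775,z))]
x,r=fit(o,[.5,.26,.25]);print(x,r.round(1).tolist())
c,sn=np.cos(x[2]),np.sin(x[2])
w=lambda l:np.array([x[0]+c*l[0]-sn*l[1],x[1]+sn*l[0]+c*l[1],l[2]])
print("grip",w((0,.055,.15)),"nose",w((0,-.0775,.147)))
im=cv2.resize(s["color"][100:190,165:265,::-1],None,fx=8,fy=8,interpolation=cv2.INTER_CUBIC)
for l in [(.016,.0775,z),(-.016,.0775,z),(.016,.0325,z),(-.016,.0325,z),(.007,-.0775,z),(-.007,-.0775,z),(-.007,-.0775,.132),(-.016,.0775,.132)]:
    u=(proj(s,w(l))-[165,100])*8; cv2.circle(im,tuple(int(v) for v in u),4,(0,255,0),-1)
cv2.imwrite("pics/a5.png",im)
import mv; mv.rel([*w((0,.055,0))[:2],.25],x[2])
E
```

```text
[0.54697073 0.24938352 0.19799814] [[-0.3, 0.2], [-0.1, -0.2], [0.2, -0.0], [0.2, -0.0]]
grip [0.53615184 0.30330895 0.15      ] nose [0.56221552 0.17339769 0.147     ]
t 6.23 pos [0.2689 0.4411 0.2664] q [ 0.97 -0.06  1.89  0.    1.31  0.72] F [-0.8  0.6 -0. ] w 26.0
  yaxis [ 0.969  0.247 -0.   ] xaxis [-0.247  0.969  0.   ]  shift [-19.97  22.48   1.63] turn [-0. -0.  3.]
```

View pics/a5.png

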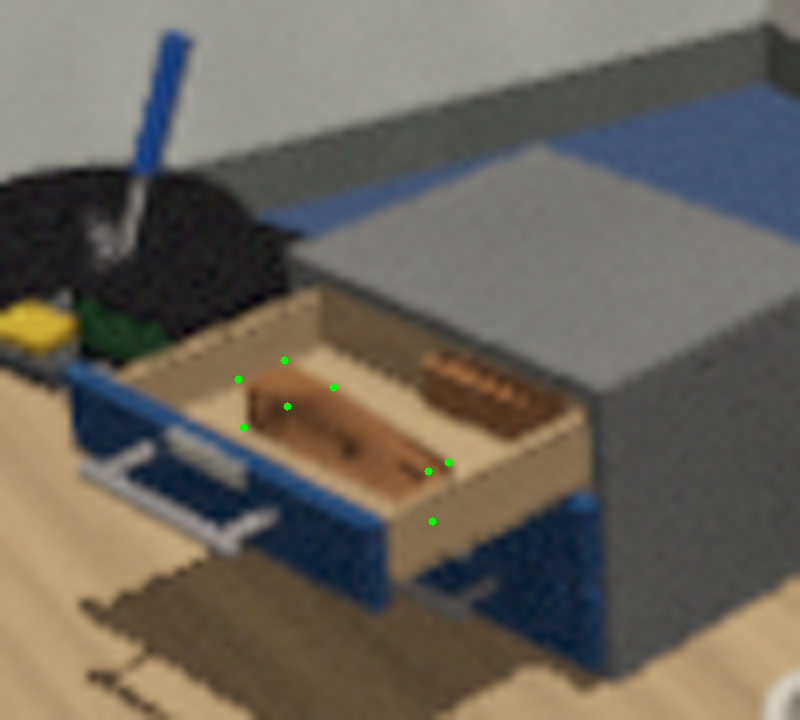

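Call:
servo_tool:
  plan:
    - [[-5, 5, 0, 0, 0, 3], [-10, 10, 0, 0, 0, 3], [-15, 16, 1, 0, 0, 3], [-19.9, 22.5, 1.6, 0, 0, 3], [-19.9, 22.5, 1.6, 0, 0, 3], [-19.9, 22.5, 1.6, 0, 0, 3], [-19.9, 22.5, 1.6, 0, 0, 3], [-19.9, 22.5, 1.6, 0, 0, 3], [-19.9, 22.5, 1.6, 0, 0, 3], [-19.9, 22.5, 1.6, 0, 0, 3], [-19.9, 22.5, 1.6, 0, 0, 3]]
  claw: 5.2

```text
time: 7.15
tool_pos: [0.5352, 0.3036, 0.2502]
tcp_rot: [-1.992, -2.428, 0.001]
wrist_force: [-0.3, 0.3, 0.0]
width: 0.604
```

```bash
python3 - <<'E'
from mv import *
rel([.5362,.3033,.136],.198)
s=cam("side");crop(s,165,265,90,190,8,"a6.png")
E
```

```text
t 7.15 pos [0.5352 0.3036 0.2502] q [0.48 0.14 1.71 0.   1.29 0.28] F [-0.3  0.3  0. ] w 51.5
  yaxis [ 0.981  0.196 -0.002] xaxis [-0.196  0.981  0.   ]  shift [-0.06  0.1  11.42] turn [-0.1 -0.  -0.1]
```

View pics/a6.png

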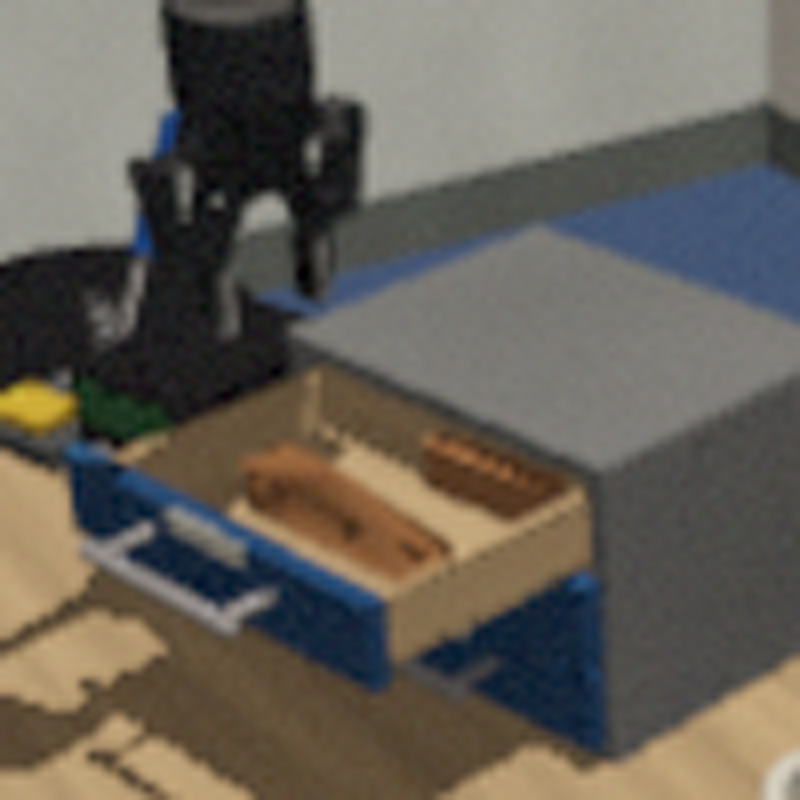

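Call:
servo_tool:
  plan:
    - [[0, 0.1, 3, 0, 0, 0], [0, 0, 5, 0, 0, 0], [0, 0, 7, 0, 0, 0], [0, 0, 8.5, 0, 0, 0], [0, 0, 9.6, 0, 0, 0], [0, 0, 10.4, 0, 0, 0], [0, 0, 11, 0, 0, 0], [0, 0, 11.3, 0, 0, 0], [0, 0, 11.3, 0, 0, 0], [0, 0, 11.3, 0, 0, 0]]

```text
time: 8.03
tool_pos: [0.5353, 0.3045, 0.1382]
tcp_rot: [-1.99, -2.43, -0.001]
wrist_force: [-0.3, 0.2, 0.0]
width: 0.606
```

```bash
python3 - <<'E'
from mv import *
rel([.5362,.3033,.136],.198)
s=cam("side");crop(s,165,265,100,190,8,"a7.png")
E
```

```text
t 8.03 pos [0.5353 0.3045 0.1382] q [0.48 0.23 1.83 0.   1.09 0.28] F [-0.3  0.2  0. ] w 51.7
  yaxis [0.98  0.197 0.   ] xaxis [-0.197  0.98   0.001]  shift [-0.14  0.06  0.22] turn [ 0. -0.  0.]
```

View pics/a7.png

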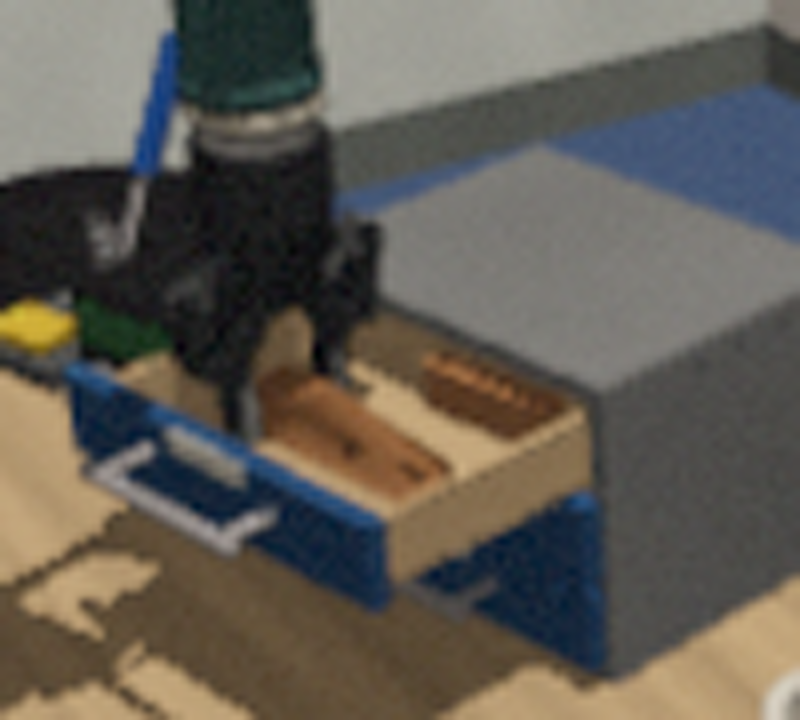

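Call:
servo_tool:
  plan:
    - [[-0.1, 0, 0.3, 0, 0, 0], [-0.1, 0, 0.5, 0, 0, 0], [-0.1, 0, 0.5, 0, 0, 0]]

```text
time: 8.33
tool_pos: [0.5358, 0.3034, 0.1334]
tcp_rot: [-1.991, -2.43, -0.002]
wrist_force: [-0.6, -0.9, -0.7]
width: 0.612
```

Call:
servo_tool:
  plan:
    - [[0, 0, 0, 0, 0, 0], [0, 0, 0, 0, 0, 0], [0, 0, 0, 0, 0, 0], [0, 0, 0, 0, 0, 0], [0, 0, 0, 0, 0, 0], [0, 0, 0, 0, 0, 0]]
  claw: 2.6
  grip_force: 70

```text
time: 8.83
tool_pos: [0.5361, 0.3036, 0.1337]
tcp_rot: [1.991, 2.43, 0.003]
wrist_force: [1.2, 0.6, 2.3]
width: 0.365
```

Call:
servo_tool:
  plan:
    - [[0, 0, -0.5, 0, 0, 0], [0, 0, -1.2, 0, 0, 0], [0, 0, -2.5, 0, 0, 0], [0, 0, -4.5, 0, 0, 0], [0, 0, -7, 0, 0, 0], [0, 0, -9, 0, 0, 0], [0, 0, -10, 0, 0, 0], [0, 0, -10, 0, 0, 0]]

```text
time: 9.5
tool_pos: [0.5379, 0.3044, 0.2383]
tcp_rot: [1.989, 2.428, 0.013]
wrist_force: [0.8, -0.5, -0.7]
width: 0.361
```

```bash
python3 - <<'E'
from mv import *
s=cam("side");crop(s,165,265,90,190,8,"a8.png")
t=cam("top");crop(t,240,360,150,240,6,"a8t.png")
rel([.5,0,.2])
E
```

```text
t 9.6 pos [0.5359 0.3034 0.234 ] q [0.47 0.15 1.74 0.   1.25 0.28] F [ 0.6 -0.1 -2.4] w 31.1
  yaxis [0.981 0.196 0.002] xaxis [-0.196  0.981  0.001]  shift [-29.04  -9.49   3.34] turn [ 0.1 -0.1  0. ]
```

View pics/a8.png

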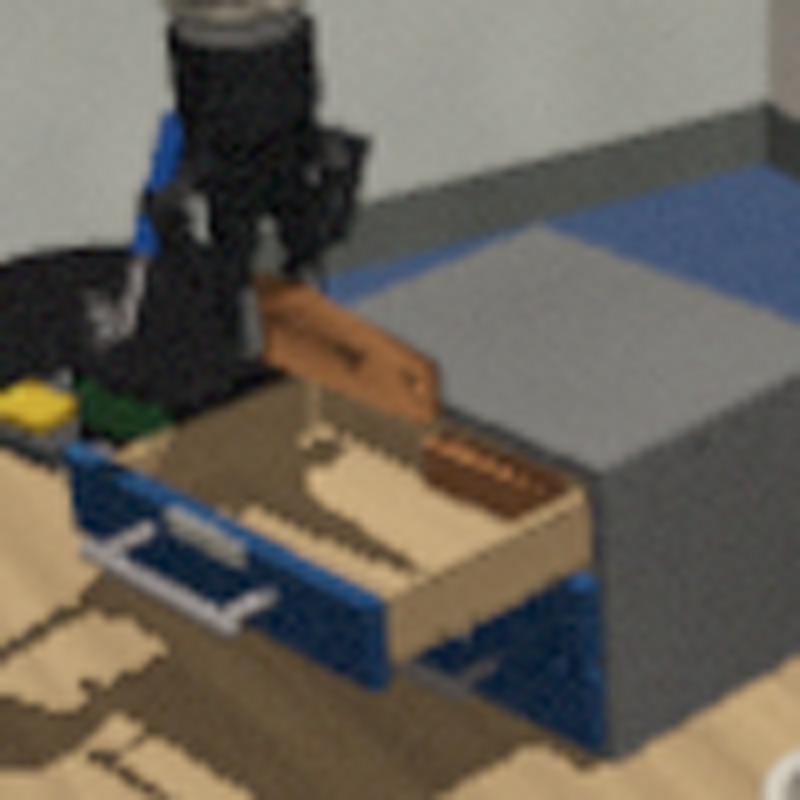

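View pics/a8t.png

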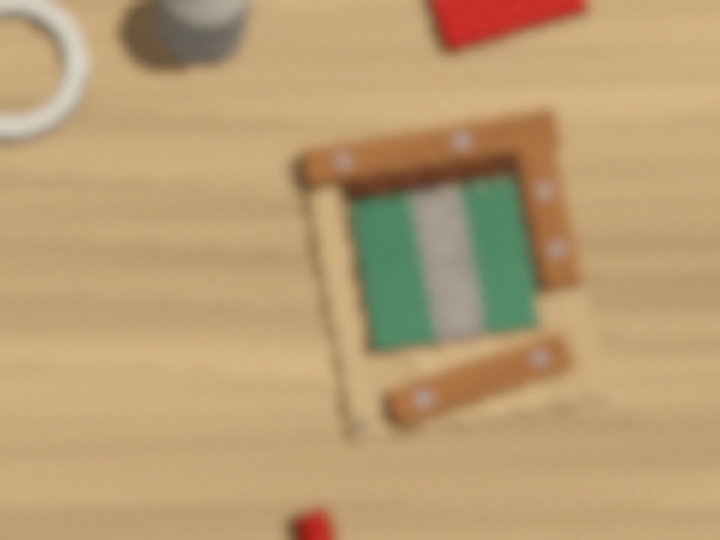

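```bash
cat > jg.py <<'E'
from mv import *
def J(l,P): c,s=np.cos(P[2]),np.sin(P[2]); return np.array([P[0]+c*l[0]-s*l[1],P[1]+s*l[0]+c*l[1]])
def grip(nose,P,yaw=.082,off=.1325): return J((nose[0]-np.sin(yaw)*off,nose[1]+np.cos(yaw)*off),P)
E
python3 - <<'E'
from jg import *
from fit import fit
P=[.5838,-.2569,.1403]
t=cam("top");s=cam("side")
for u in[(355,200),(520,175),(537,328),(370,350)]:
    w=ray(t,(u[0]/6+240,u[1]/6+150),.030);d=w[:2]-P[:2];c,sn=np.cos(P[2]),np.sin(P[2]);print("tile jig",(c*d[0]+sn*d[1]).round(4),(-sn*d[0]+c*d[1]).round(4))
crop(t,285,345,165,225,13,"j1.png")
g=grip((-.059,.085),P);print(g);rel([*g,.10],P[2]+.082);rel([*g,.05],P[2]+.082)
E
```

```text
tile jig 0.0558 0.0581
tile jig 0.0544 -0.0525
tile jig -0.0482 -0.0437
tile jig -0.0445 0.0665
[ 0.48428056 -0.05174621]
t 9.7 pos [0.535  0.3029 0.2319] q [0.47 0.15 1.74 0.   1.25 0.28] F [ 0.6 -0.4 -1.8] w 31.4
  yaxis [ 0.98   0.197 -0.001] xaxis [-0.197  0.981  0.   ]  shift [-33.78 -11.92  13.2 ] turn [-0.1 -0.  -1.4]
t 9.7 pos [0.535  0.3029 0.2319] q [0.47 0.15 1.74 0.   1.25 0.28] F [ 0.6 -0.4 -1.8] w 31.4
  yaxis [ 0.98   0.197 -0.001] xaxis [-0.197  0.981  0.   ]  shift [-33.78 -11.91  18.2 ] turn [-0.1 -0.  -1.4]
```

View pics/j1.png

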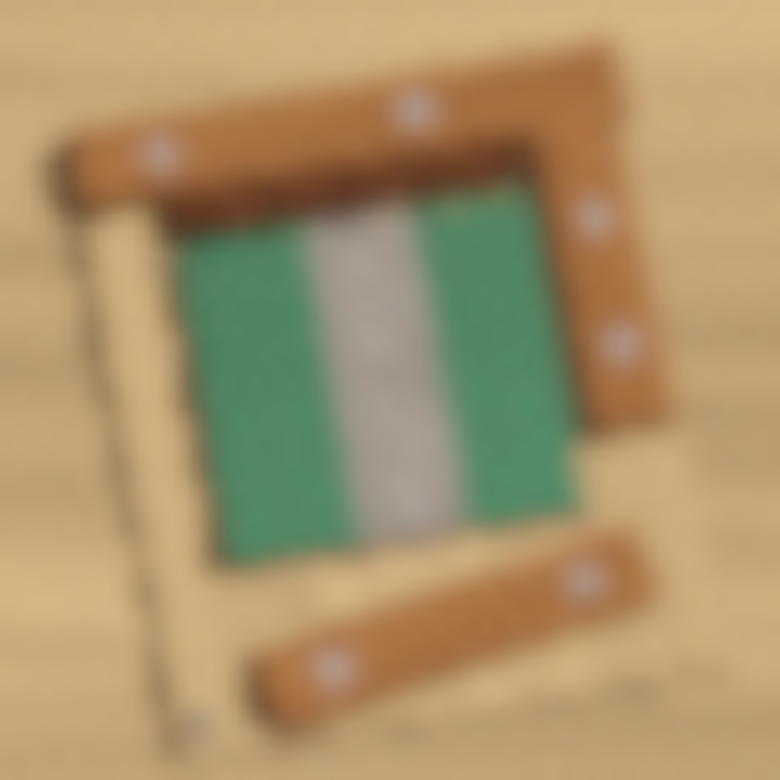

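```bash
python3 - <<'E'
from jg import *
from fit import fit
t=cam("top");s=cam("side")
k=lambda x,y:(x/13+285,y/13+165); js=lambda x,y:(x/8+240,y/8+205)
ot=[(t,k(172,748),(-.1,.085,.012)),(t,k(535,140),(.07,-.055,.032)),(t,k(588,435),(-.025,-.055,.032)),(t,k(250,660),(-.073,.06,.032)),(t,k(632,528),(-.053,-.06,.032))]
os=[(s,js(335,525),(-.1,-.085,.012)),(s,js(68,312),(-.1,.085,.012)),
(s,js(548,258),(.07,-.055,.032)),(s,js(408,372),(-.025,-.055,.032)),
(s,js(150,275),(-.073,.06,.032)),(s,js(370,405),(-.053,-.06,.032))]
for o in(ot,os,ot+os):
    x,r=fit(o,[.58,-.25,.14]);print(x.round(4),r.round(1).tolist())
g=grip((-.059,.085),x);print(g);rel([*g,.10],x[2]+.082)
E
```

```text
[ 0.5832 -0.2547  0.1291] [[0.1, 1.0], [0.1, -0.3], [0.5, 0.3], [-0.3, -0.6], [-0.4, -0.1]]
[ 0.5823 -0.259   0.1559] [[-0.1, 0.1], [-0.7, -0.1], [1.1, 0.5], [0.2, -1.0], [-0.7, 0.4], [0.3, -0.3]]
[ 0.5831 -0.2567  0.1471] [[1.1, 1.3], [0.3, -0.5], [1.0, -0.0], [0.6, -0.4], [0.3, -0.5], [-0.7, -0.4], [-0.8, -0.8], [1.0, 0.2], [-0.2, -1.4], [-0.8, -0.2], [-0.1, -0.8]]
[ 0.48221285 -0.05225875]
t 9.8 pos [0.535  0.3029 0.2317] q [0.47 0.15 1.74 0.   1.25 0.28] F [-0.9  0.6 -1.1] w 31.3
  yaxis [ 0.981  0.196 -0.002] xaxis [-0.196  0.981  0.   ]  shift [-33.79 -12.12  13.19] turn [-0.1 -0.  -1.8]
```

Call:
servo_tool:
  plan:
    - [[-3, -1, -1, 0, 0, 0], [-6, -2, -1, 0, 0, -1], [-10, -3.5, 0, 0, 0, -1.8], [-14, -5, 1, 0, 0, -1.8], [-18, -6.4, 3, 0, 0, -1.8], [-22, -7.9, 6, 0, 0, -1.8], [-26, -9.3, 9, 0, 0, -1.8], [-29, -10.4, 11, 0, 0, -1.8], [-31.5, -11.3, 12.5, 0, 0, -1.8], [-33, -12, 13.2, 0, 0, -1.8], [-33.8, -12.1, 13.2, 0, 0, -1.8], [-33.8, -12.1, 13.2, 0, 0, -1.8], [-33.8, -12.1, 13.2, 0, 0, -1.8]]

```text
time: 10.88
tool_pos: [0.4827, -0.0523, 0.0998]
tcp_rot: [-1.954, -2.458, 0.001]
wrist_force: [0.2, 0.2, -1.4]
width: 0.365
```

```bash
python3 - <<'E'
from jg import *
P=[.583,-.2567,.147]
g=grip((-.059,.085),P);rel([*g,.04],P[2]+.082)
s=cam("side");crop(s,220,340,160,270,7,"b1.png")
t=cam("top");crop(t,230,350,155,245,6,"b1t.png")
E
```

```text
t 10.88 pos [ 0.4827 -0.0523  0.0998] q [-0.16  0.03  2.13  0.    0.98 -0.39] F [ 0.2  0.2 -1.4] w 31.2
  yaxis [ 0.974  0.225 -0.002] xaxis [-0.225  0.974  0.001]  shift [ 0.01 -0.05  5.99] turn [-0.1 -0.1 -0.1]
```

View pics/b1.png

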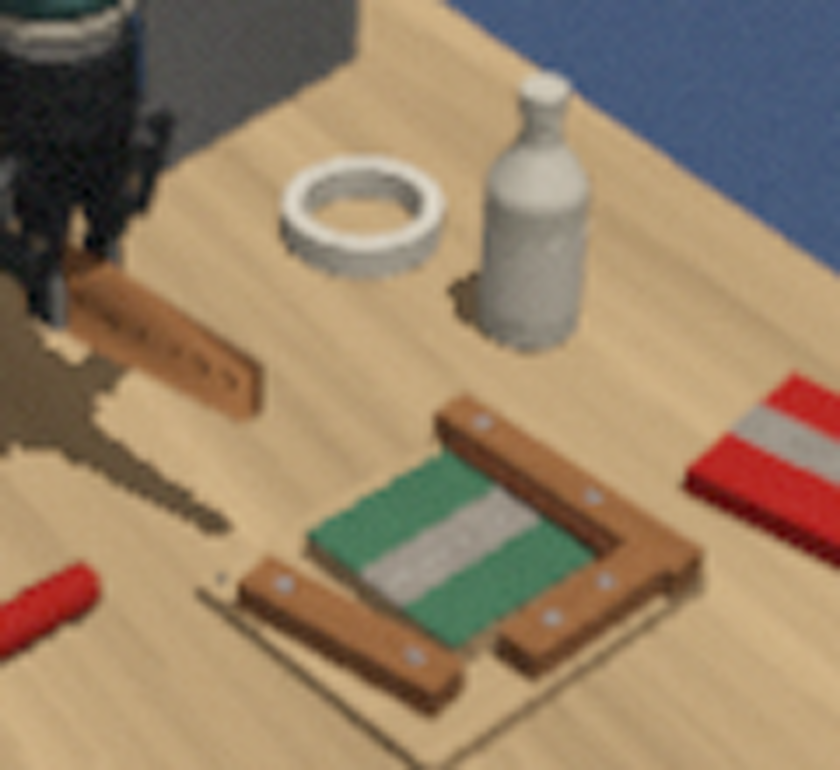

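View pics/b1t.png

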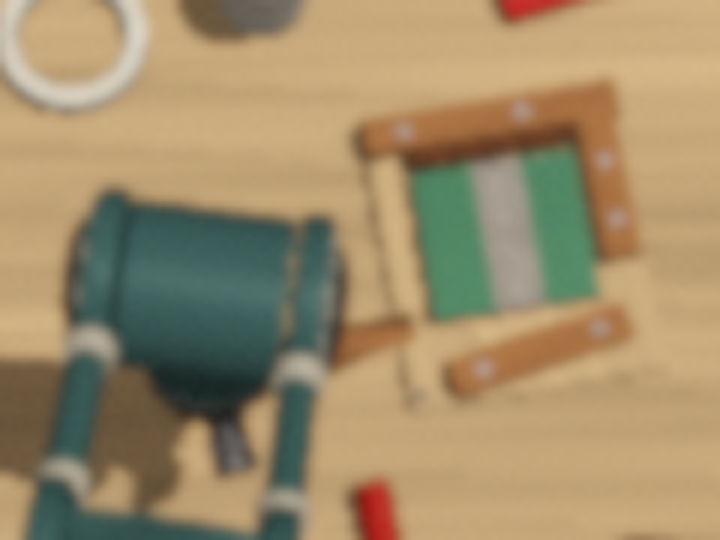

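```bash
cat >> h.py <<'E'
def tri(obs):
    A=np.zeros((3,3));b=np.zeros(3)
    for c,uv in obs:
        d=c["R"]@np.array([(uv[0]-c["cx"])/c["fx"],(uv[1]-c["cy"])/c["fy"],1]);d/=np.linalg.norm(d)
        M=np.eye(3)-np.outer(d,d);A+=M;b+=M@c["eye"]
    p=np.linalg.solve(A,b);return p,[proj(c,p)-np.array(uv) for c,uv in obs]
E
python3 - <<'E'
from jg import *
s=cam("side");t=cam("top")
crop(t,275,345,185,235,11,"b2t.png");crop(s,225,275,185,235,12,"b2.png")
print("driver",ray(t,(291.7,236.7),.015))
E
```

```text
driver [ 0.42181953 -0.15508389  0.015     ]
```

View pics/b2t.png

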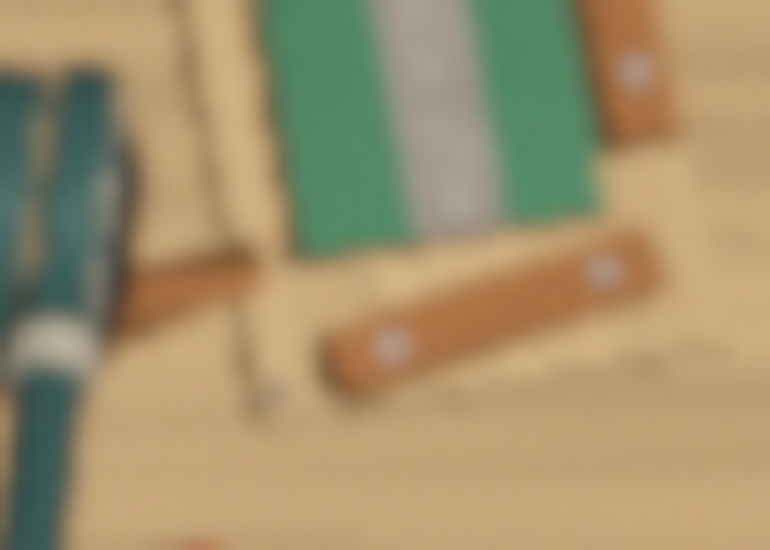

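View pics/b2.png

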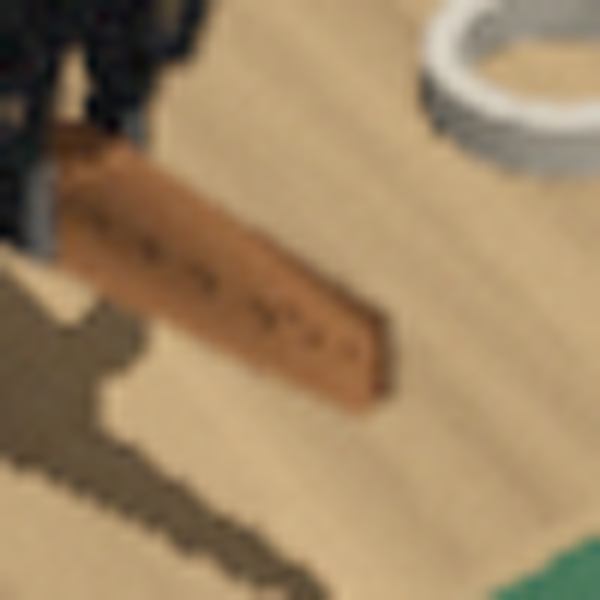

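```bash
cat > ov.py <<'E'
from jg import *
def wedge_pts(dz=.0015,pitch=0):
    s=bot.read_state();m=R.from_rotvec(s["tcp_rot"]).as_matrix()
    # wedge axes: y = tool x (+ if pointing +y), z up, x = y x z
    y=m[:,0]*np.sign(m[1,0]);z=-m[:,2];x=np.cross(y,z);o=s["tool_pos"]-y*.055-z*dz
    L=np.array([(a,b,h) for h in(0,.03) for a,b in[(.007,-.0775),(.016,.0325),(.016,.0775),(-.016,.0775),(-.016,.0325),(-.007,-.0775)]])
    return o+L@np.array([x,y,z])
def ov(c,box,k,name,P=None):
    x0,x1,y0,y1=box;im=cv2.resize(c["color"][y0:y1,x0:x1,::-1],None,fx=k,fy=k,interpolation=cv2.INTER_CUBIC)
    u=lambda w:((proj(c,w)-[x0,y0])*k+k/2).astype(int)
    W=np.array([u(p) for p in wedge_pts()])
    cv2.polylines(im,[W[:6].reshape(-1,1,2)],True,(255,0,0),1);cv2.polylines(im,[W[6:].reshape(-1,1,2)],True,(0,255,0),1)
    if P is not None:
        for pts in([(-.073,.06,.032),(-.053,-.06,.032)],[(.07,.06,.032),(.07,-.055,.032),(-.025,-.055,.032)],[(-.1,.085,.012),(.1,.085,.012),(.1,-.085,.012),(-.1,-.085,.012),(-.1,.085,.012)]):
            q=np.array([u([*J(p,P),p[2]]) for p in pts]);cv2.polylines(im,[q.reshape(-1,1,2)],False,(255,0,255),1)
    cv2.imwrite("pics/"+name,im)
E
python3 - <<'E'
from ov import *
P=[.583,-.2567,.147]
ov(cam("side"),(220,340,180,275),6,"o1.png",P);ov(cam("top"),(265,345,165,235),9,"o1t.png",P)
E
```

```text
(no output)
```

View pics/o1.png

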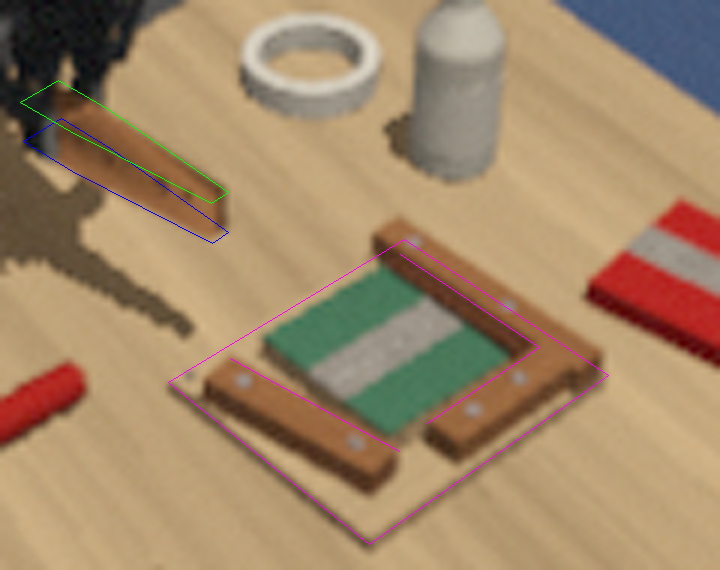

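View pics/o1t.png

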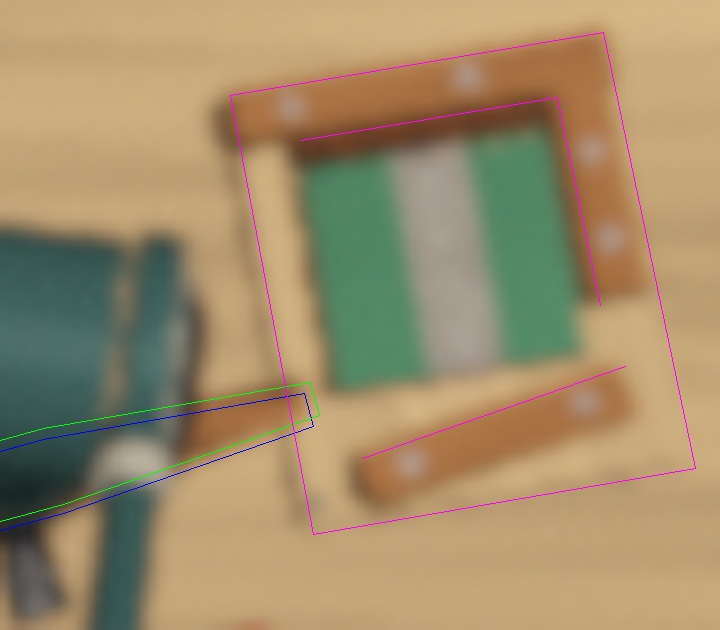

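```bash
python3 - <<'E'
from jg import *
P=[.583,-.2567,.147]
g=grip((-.058,.068),P);rel([*g,.020],P[2]+.082);rel([*g,.050],P[2]+.082)
E
```

```text
t 11.18 pos [ 0.4833 -0.0513  0.1007] q [-0.16  0.03  2.13 -0.    0.98 -0.39] F [ 0.1  0.1 -0.5] w 31.4
  yaxis [ 0.973  0.229 -0.   ] xaxis [-0.229  0.973 -0.   ]  shift [-1.76 -0.17  8.07] turn [-0.   0.   0.1]
t 11.18 pos [ 0.4833 -0.0513  0.1007] q [-0.16  0.03  2.13 -0.    0.98 -0.39] F [ 0.1  0.1 -0.5] w 31.4
  yaxis [ 0.973  0.229 -0.   ] xaxis [-0.229  0.973 -0.   ]  shift [-1.76 -0.17  5.07] turn [-0.   0.   0.1]
```

Call:
servo_tool:
  plan:
    - [[-0.5, 0, 1.5, 0, 0, 0], [-1, 0, 3, 0, 0, 0], [-1.5, 0, 4.5, 0, 0, 0], [-1.7, 0, 5.8, 0, 0, 0], [-1.7, 0, 6.6, 0, 0, 0], [-1.7, 0, 7.2, 0, 0, 0], [-1.7, 0, 7.4, 0, 0, 0], [-1.7, 0, 7.4, 0, 0, 0]]

```text
time: 11.85
tool_pos: [0.487, -0.0675, 0.0265]
tcp_rot: [-1.95, -2.463, 0.001]
wrist_force: [-0.6, -0.1, -0.5]
width: 0.365
```

```bash
python3 - <<'E'
from ov import *
P=[.583,-.2567,.147]
g=grip((-.058,.068),P);rel([*g,.020],P[2]+.082)
s=cam("side");t=cam("top")
crop(s,235,305,200,260,11,"c1.png");crop(t,275,345,185,235,11,"c1t.png")
E
```

```text
t 11.85 pos [ 0.487  -0.0675  0.0265] q [-0.19  0.15  2.17 -0.    0.83 -0.42] F [-0.6 -0.1 -0.5] w 31.2
  yaxis [ 0.973  0.229 -0.001] xaxis [-0.229  0.973  0.   ]  shift [-0.11 -0.17  0.65] turn [-0.1 -0.   0.1]
```

View pics/c1.png

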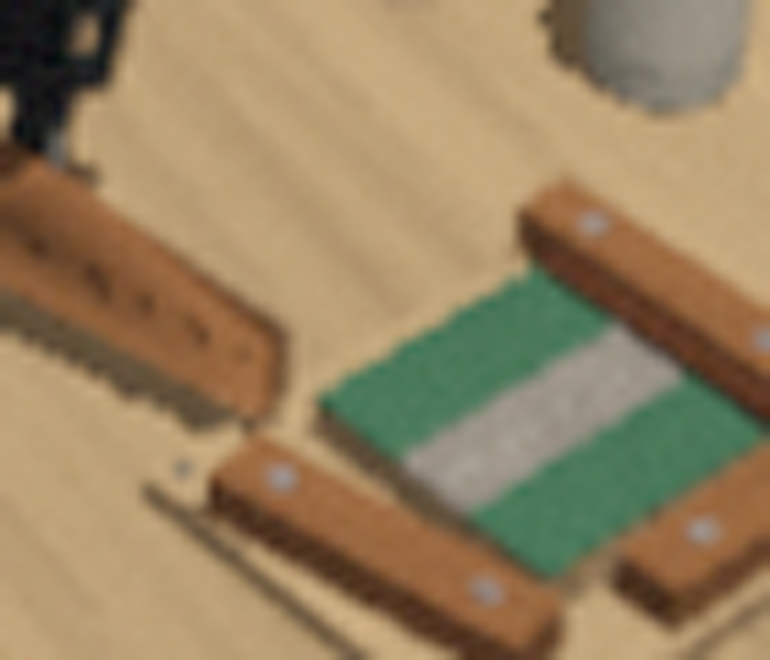

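View pics/c1t.png

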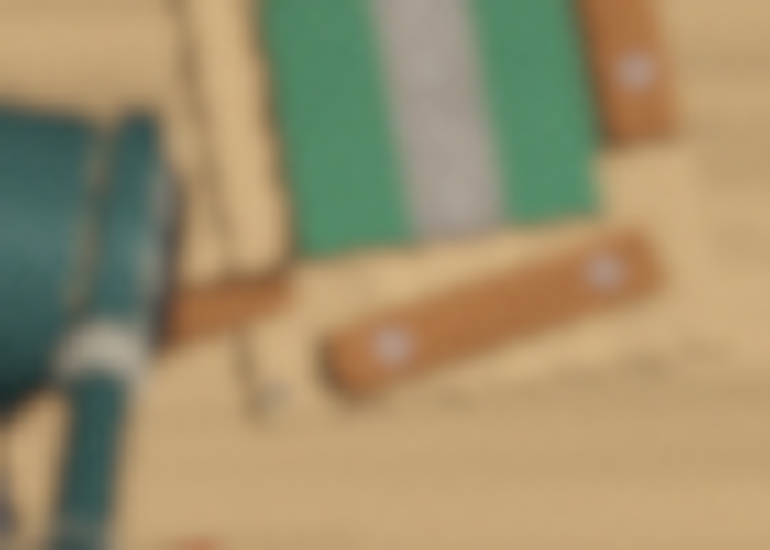

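```bash
cat >> jg.py <<'E'
def inv(w,P): c,s=np.cos(P[2]),np.sin(P[2]);d=np.array(w[:2])-P[:2];return np.array([c*d[0]+s*d[1],-s*d[0]+c*d[1]])
E
python3 - <<'E'
from jg import *
P=[.583,-.2567,.147];t=cam("top");s=cam("side")
k=lambda x,y:(x/11+275,y/11+185)
for n,uv,z in[("nose+x",(292,274),.055),("nose-x",(296,302),.055),("tilecorner",(302,252),.030),("battencorner",(327,338),.032),("batten other",(640,227),.032),("tile far",(600,212),.03)]:
    print(n,inv(ray(t,k(*uv),z),P).round(4))
k=lambda x,y:(x/11+235,y/11+200)
for n,uv,z in[("nose+x",(287,330),.055),("nose-x",(272,352),.055),("nose-xbot",(262,422),.025),("tilecorner",(322,403),.030),("battencorner",(250,438),.032)]:
    print("side",n,inv(ray(s,k(*uv),z),P).round(4))
print("tcp",inv(bot.read_state()["tool_pos"],P))
E
```

```text
nose+x [-0.0527  0.0709]
nose-x [-0.0627  0.0714]
tilecorner [-0.0422  0.0631]
battencorner [-0.0743  0.0604]
batten other [-0.0542 -0.0567]
tile far [-0.0462 -0.0442]
side nose+x [-0.0491  0.0696]
side nose-x [-0.0598  0.0649]
side nose-xbot [-0.0626  0.0668]
side tilecorner [-0.0455  0.0565]
side battencorner [-0.0755  0.0581]
tcp [-0.06646654  0.20067476]
```

Call:
servo_tool:
  plan:
    - [[0, -0.1, 0.4, 0, 0, 0], [0, -0.1, 0.8, 0, 0, 0], [-0.5, -0.1, 1, 0, 0, 0], [-1, -0.1, 1, 0, 0, 0], [-1.5, -0.1, 1, 0, 0, 0], [-2, -0.1, 1, 0, 0, 0], [-2.5, -0.1, 1, 0, 0, 0], [-3, -0.1, 1, 0, 0, 0], [-3, -0.1, 1, 0, 0, 0]]

```text
time: 12.8
tool_pos: [0.4944, -0.0985, 0.0178]
tcp_rot: [1.95, 2.46, 0.001]
wrist_force: [0.0, -0.1, -0.8]
width: 0.366
```

```bash
python3 - <<'E'
from ov import *
P=[.583,-.2567,.147]
g=grip((-.049,-.042),P);rel([*g,.0145],P[2]+.082)
print("tcp",inv(bot.read_state()["tool_pos"],P))
s=cam("side");t=cam("top")
crop(s,235,305,200,260,11,"c2.png");crop(t,275,345,185,235,11,"c2t.png")
E
```

```text
t 12.8 pos [ 0.4944 -0.0985  0.0178] q [-0.25  0.18  2.15 -0.    0.81 -0.48] F [ 0.  -0.1 -0.8] w 31.3
  yaxis [0.974 0.228 0.002] xaxis [-0.228  0.974 -0.001]  shift [-7.95 -0.2   0.34] turn [0.1 0.1 0.1]
tcp [-0.06446663  0.16949109]
```

View pics/c2.png

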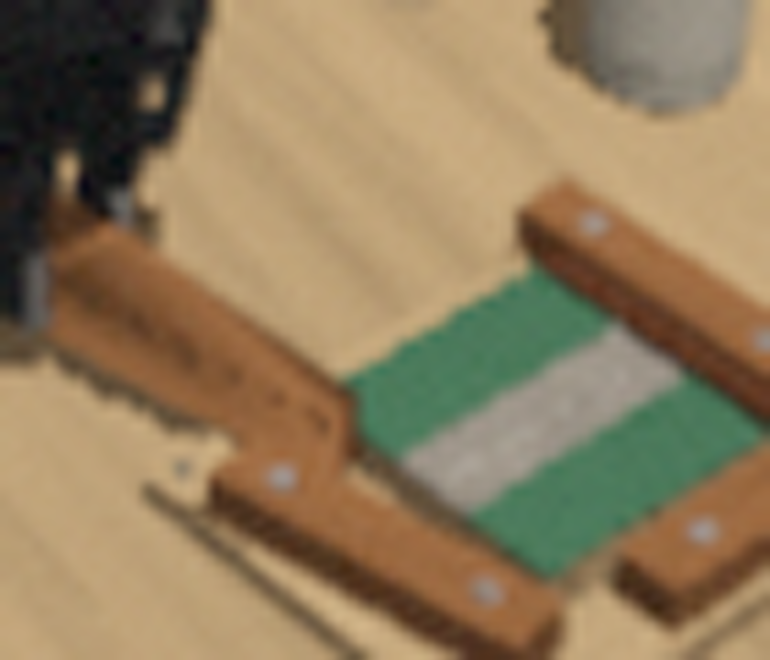

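View pics/c2t.png

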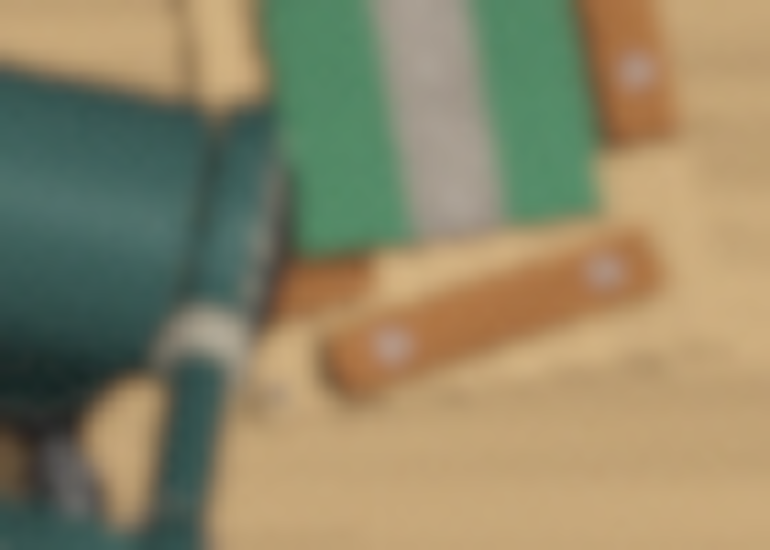

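Call:
servo_tool:
  plan:
    - [[0, -0.15, 0.1, 0, 0, 0], [0, -0.3, 0.2, 0, 0, 0], [-0.4, -0.3, 0.3, 0, 0, 0], [-0.8, -0.3, 0.35, 0, 0, 0], [-1.2, -0.3, 0.35, 0, 0, 0], [-1.6, -0.3, 0.35, 0, 0, 0], [-2, -0.3, 0.35, 0, 0, 0], [-2, -0.3, 0.35, 0, 0, 0]]

```text
time: 13.57
tool_pos: [0.4961, -0.1188, 0.0143]
tcp_rot: [1.951, 2.46, 0.001]
wrist_force: [0.4, -0.3, 0.4]
width: 0.363
```

```bash
python3 - <<'E'
from ov import *
P=[.583,-.2567,.147]
g=grip((-.049,-.042),P);rel([*g,.0145],P[2]+.082)
print("tcp",inv(bot.read_state()["tool_pos"],P),bot.read_state()["torque"])
s=cam("side");t=cam("top")
crop(s,235,305,200,260,11,"c3.png");crop(t,275,345,185,235,11,"c3t.png")
E
```

```text
t 13.57 pos [ 0.4961 -0.1188  0.0143] q [-0.28  0.2   2.14 -0.    0.81 -0.51] F [ 0.4 -0.3  0.4] w 31.0
  yaxis [0.974 0.228 0.002] xaxis [-0.228  0.974 -0.001]  shift [-5.94  0.1  -0.01] turn [0.1 0.1 0. ]
tcp [-0.06575427  0.14918726] [ 0.0163685  -0.00441091 -0.05203253]
```

View pics/c3.png

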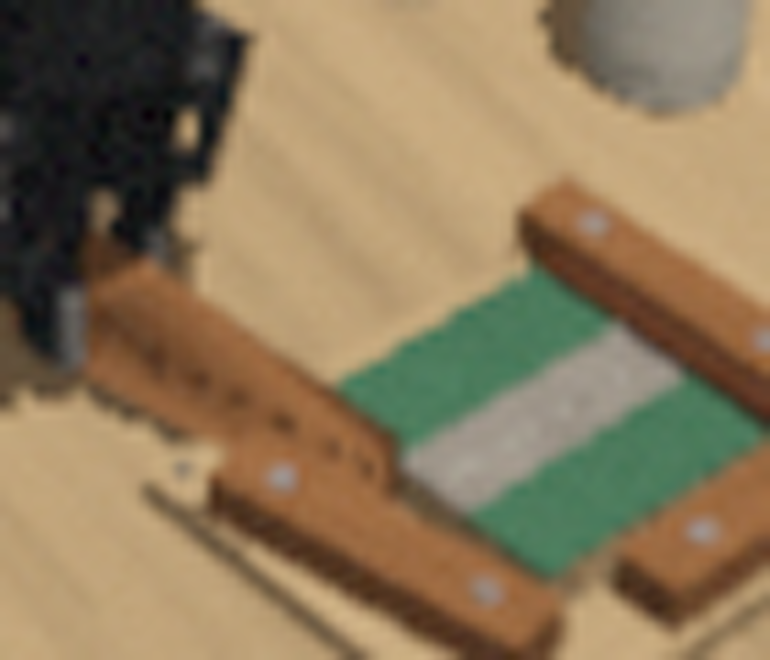

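View pics/c3t.png

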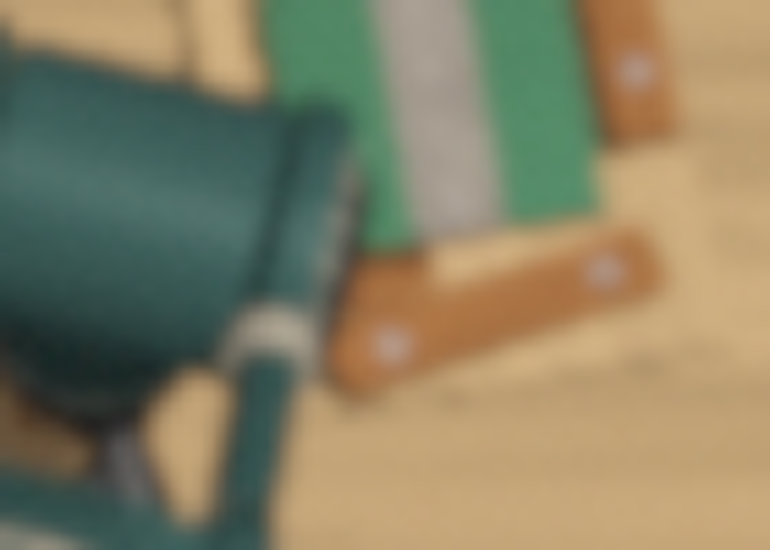

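Call:
servo_tool:
  plan:
    - [[-0.3, 0, 0.05, 0, 0, 0], [-0.6, 0, 0.1, 0, 0, 0], [-0.9, 0, 0.1, 0, 0, 0], [-1.2, 0, 0.1, 0, 0, 0], [-1.5, 0, 0.1, 0, 0, 0], [-1.8, 0, 0.1, 0, 0, 0], [-2.1, 0, 0.1, 0, 0, 0], [-2.4, 0, 0.1, 0, 0, 0], [-2.4, 0, 0.1, 0, 0, 0]]

```text
time: 14.42
tool_pos: [0.5019, -0.1418, 0.0136]
tcp_rot: [1.951, 2.459, 0.002]
wrist_force: [0.2, 2.8, 3.7]
width: 0.362
```

Call:
servo_tool:
  plan:
    - [[-0.25, 0.02, 0, 0, 0, 0], [-0.5, 0.03, 0, 0, 0, 0], [-0.75, 0.05, 0, 0, 0, 0], [-1, 0.05, 0, 0, 0, 0], [-1.2, 0.05, 0, 0, 0, 0], [-1.4, 0.05, 0, 0, 0, 0], [-1.6, 0.05, 0, 0, 0, 0], [-1.6, 0.05, 0, 0, 0, 0]]

```text
time: 15.08
tool_pos: [0.5071, -0.157, 0.0138]
tcp_rot: [1.951, 2.458, 0.005]
wrist_force: [3.8, 5.5, 1.9]
width: 0.36
```

```bash
python3 - <<'E'
from ov import *
P=[.583,-.2567,.147]
g=grip((-.049,-.042),P);rel([*g,.0145],P[2]+.082)
print("tcp",inv(bot.read_state()["tool_pos"],P),bot.read_state()["torque"])
s=cam("side");t=cam("top")
crop(s,235,305,200,260,11,"c4.png");crop(t,285,345,165,225,11,"c4t.png")
E
```

```text
t 15.08 pos [ 0.5071 -0.157   0.0138] q [-0.35  0.23  2.09  0.    0.81 -0.58] F [3.8 5.5 1.9] w 30.7
  yaxis [0.974 0.227 0.004] xaxis [-0.227  0.974 -0.001]  shift [-1.97 -0.1  -0.07] turn [0.2 0.  0. ]
tcp [-0.06050206  0.10972631] [ 0.9066539  -0.35629594  0.11118214]
```

View pics/c4.png

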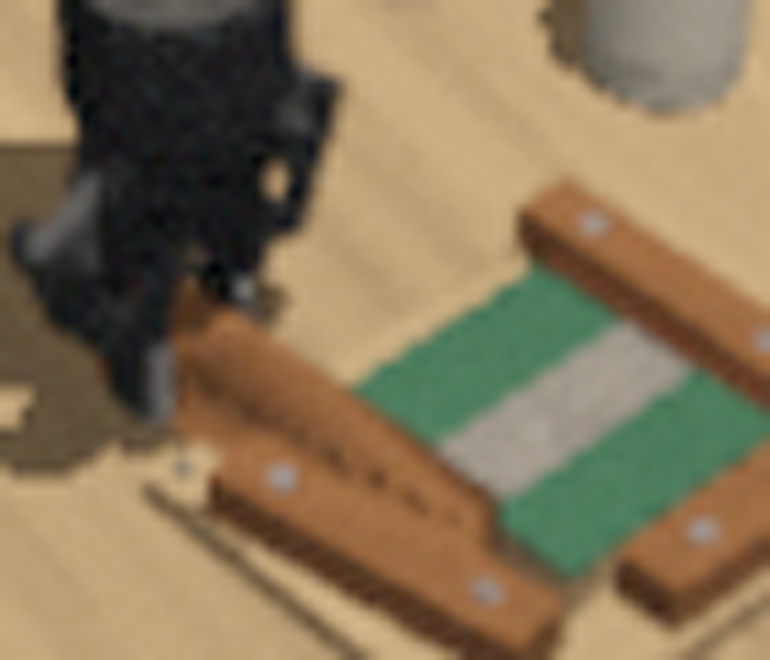

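View pics/c4t.png

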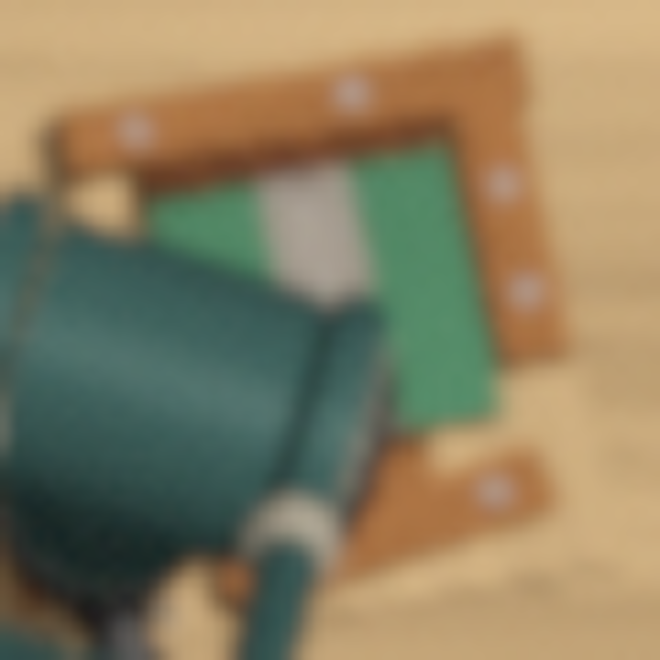

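Call:
servo_tool:
  plan:
    - [[-0.2, 0, 0, 0, 0, 0], [-0.4, 0, 0, 0, 0, 0], [-0.6, 0, 0, 0, 0, 0], [-0.8, 0, 0, 0, 0, 0], [-1, 0, 0, 0, 0, 0], [-1.2, 0, 0, 0, 0, 0], [-1.2, 0, 0, 0, 0, 0]]
  grip_force: 100

```text
time: 15.77
tool_pos: [0.5096, -0.1641, 0.0138]
tcp_rot: [-1.955, -2.456, -0.013]
wrist_force: [1.5, 23.1, 10.4]
width: 0.354
```

```bash
python3 - <<'E'
from ov import *
P=[.583,-.2567,.147]
g=grip((-.049,-.042),P);rel([*g,.0145],P[2]+.082)
print("tcp",inv(bot.read_state()["tool_pos"],P),bot.read_state()["torque"])
s=cam("side");t=cam("top")
crop(s,250,330,205,275,10,"c5.png");crop(t,285,345,165,225,12,"c5t.png")
E
```

```text
t 15.77 pos [ 0.5096 -0.1641  0.0138] q [-0.36  0.24  2.08  0.01  0.82 -0.6 ] F [ 1.5 23.1 10.4] w 30.2
  yaxis [0.975 0.224 0.005] xaxis [-0.224  0.975  0.007]  shift [-1.22 -0.18 -0.08] turn [ 0.3 -0.4 -0.2]
tcp [-0.05903471  0.10238532] [ 3.15881724 -0.11671406 -0.22605669]
```

View pics/c5.png

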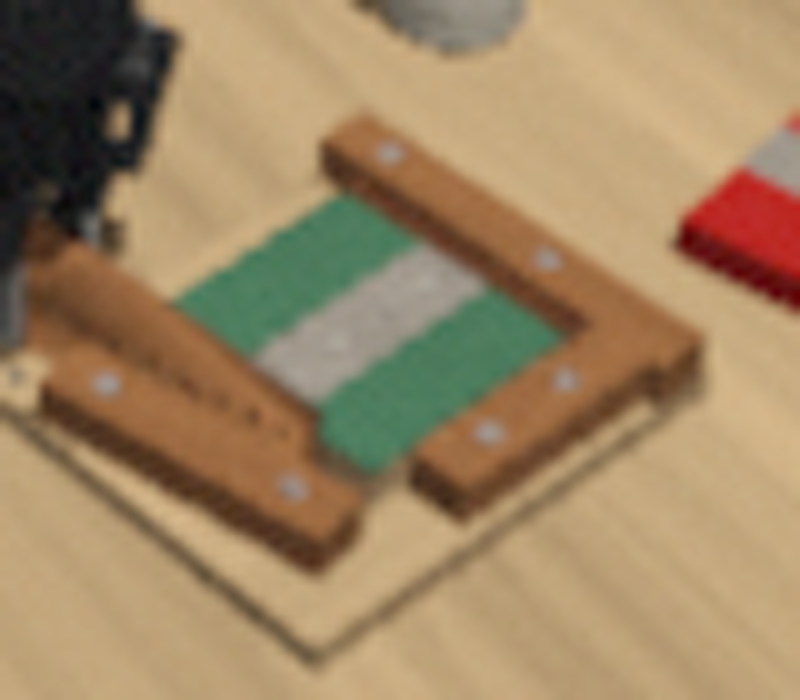

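View pics/c5t.png

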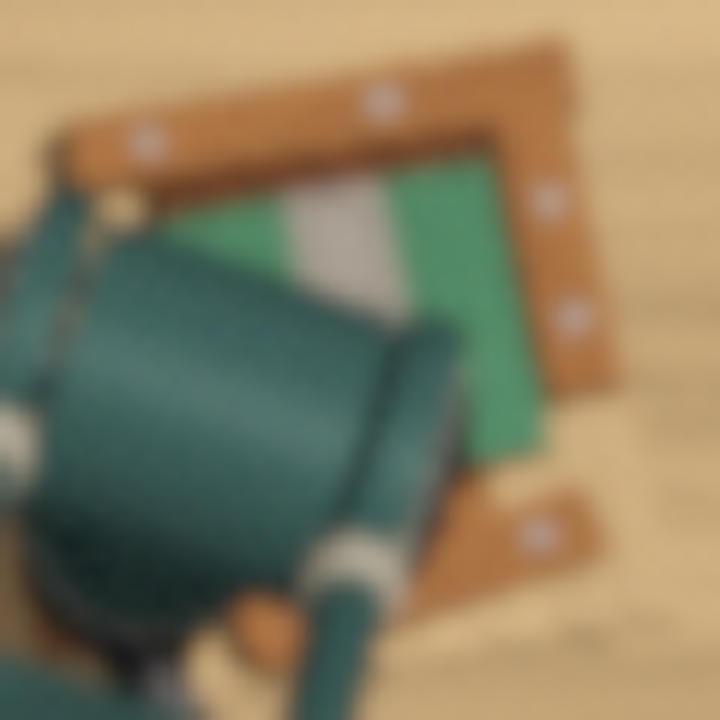

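Call:
servo_tool:
  plan:
    - [[-0.5, 0, 0, 0, 0, 0], [-0.6, 0, 0, 0, 0, 0], [-0.7, 0, 0, 0, 0, 0], [-0.8, 0, 0, 0, 0, 0], [-0.9, 0, 0, 0, 0, 0], [-1, 0, 0, 0, 0, 0], [-1, 0, 0, 0, 0, 0]]

```text
time: 16.45
tool_pos: [0.5124, -0.1708, 0.0141]
tcp_rot: [-1.953, -2.455, -0.017]
wrist_force: [2.7, 11.7, 3.2]
width: 0.355
```

```bash
python3 - <<'E'
from ov import *
P=[.583,-.2567,.147]
g=grip((-.049,-.042),P);rel([*g,.0145],P[2]+.082)
print("tcp",inv(bot.read_state()["tool_pos"],P),bot.read_state()["torque"])
s=cam("side");crop(s,250,330,205,275,10,"c6.png")
E
```

```text
t 16.45 pos [ 0.5124 -0.1708  0.0141] q [-0.38  0.25  2.07  0.02  0.82 -0.61] F [ 2.7 11.7  3.2] w 30.3
  yaxis [0.974 0.225 0.006] xaxis [-0.225  0.974  0.01 ]  shift [-0.5  -0.3  -0.04] turn [ 0.4 -0.6 -0.1]
tcp [-0.05723398  0.09529039] [ 1.74366036 -0.28632619 -0.03517239]
```

View pics/c6.png

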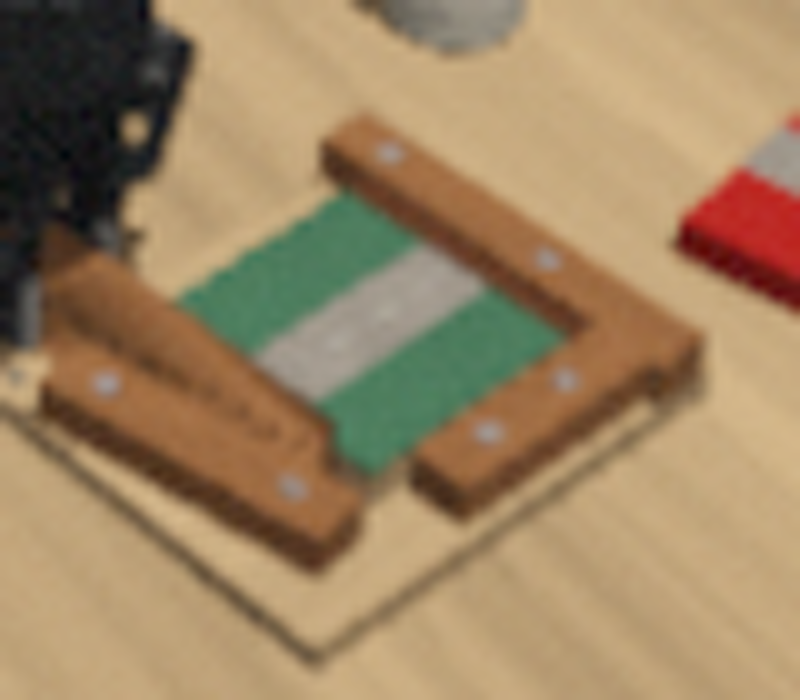

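Call:
servo_tool:
  plan:
    - [[-0.4, 0, 0, 0, -0.5, 0], [-0.5, 0, 0, 0, -0.5, 0], [-0.6, 0, 0, 0, -0.5, 0], [-0.7, 0, 0, 0, -0.5, 0], [-0.8, 0, 0, 0, -0.5, 0], [-0.9, 0, 0, 0, -0.5, 0], [-1, 0, 0, 0, -0.5, 0], [-1, 0, 0, 0, -0.5, 0]]

```text
time: 17.17
tool_pos: [0.5137, -0.1744, 0.0139]
tcp_rot: [-1.957, -2.45, -0.019]
wrist_force: [0.4, 29.1, 14.1]
width: 0.354
```

```bash
python3 - <<'E'
from ov import *
P=[.583,-.2567,.147]
g=grip((-.049,-.042),P);rel([*g,.0145],P[2]+.082)
print("tcp",inv(bot.read_state()["tool_pos"],P),bot.read_state()["torque"])
s=cam("side");crop(s,250,330,205,275,10,"c7.png");t=cam("top");crop(t,285,345,165,225,12,"c7t.png")
E
```

```text
t 17.17 pos [ 0.5137 -0.1744  0.0139] q [-0.38  0.25  2.06  0.02  0.83 -0.62] F [ 0.4 29.1 14.1] w 30.3
  yaxis [0.975 0.221 0.005] xaxis [-0.221  0.975  0.013]  shift [-0.13 -0.35 -0.07] turn [ 0.3 -0.7 -0.4]
tcp [-0.05648435  0.09158658] [ 3.98890183  0.13340597 -0.20346173]
```

View pics/c7.png

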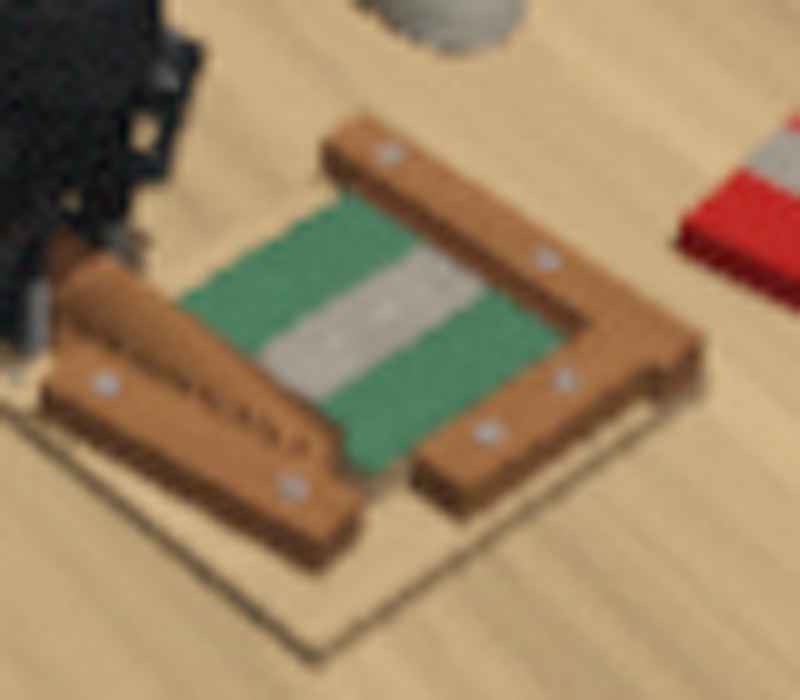

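View pics/c7t.png

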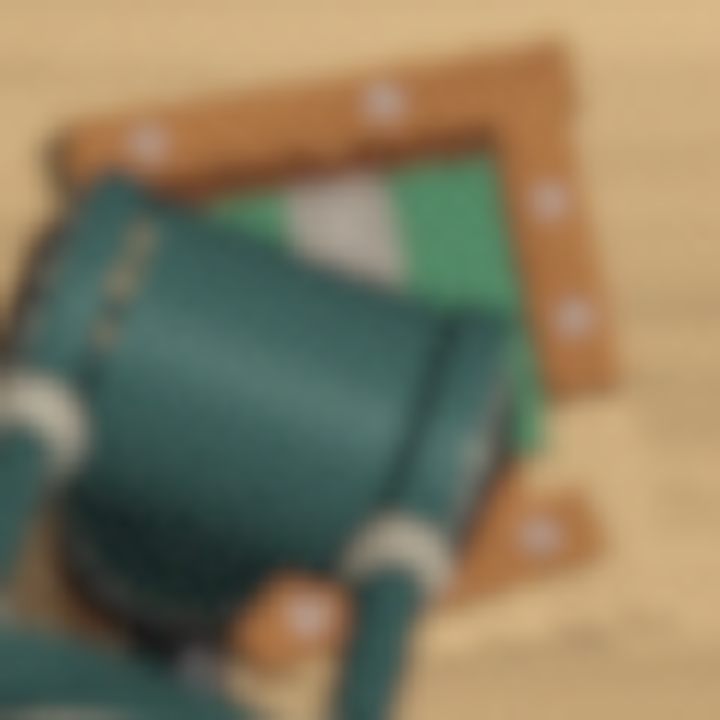

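Call:
servo_tool:
  plan:
    - [[-0.6, 0, 0, 0, -0.7, 0], [-0.7, 0, 0, 0, -0.7, 0], [-0.8, 0, 0, 0, -0.7, 0], [-0.9, 0, 0, 0, -0.7, 0], [-1, 0, 0, 0, -0.7, 0], [-1.1, 0, 0, 0, -0.7, 0], [-1.1, 0, 0, 0, -0.7, 0], [-1.1, 0, 0, 0, -0.7, 0]]
  grip_force: 120

```text
time: 17.93
tool_pos: [0.5142, -0.176, 0.0139]
tcp_rot: [-1.959, -2.443, -0.019]
wrist_force: [-1.9, 38.2, 20.1]
width: 0.356
```

```bash
python3 - <<'E'
from ov import *
P=[.583,-.2567,.147]
g=grip((-.049,-.042),P);rel([*g,.0145],P[2]+.082)
print("tcp",inv(bot.read_state()["tool_pos"],P),bot.read_state()["torque"])
E
```

```text
t 17.93 pos [ 0.5142 -0.176   0.0139] q [-0.39  0.26  2.06  0.02  0.83 -0.62] F [-1.9 38.2 20.1] w 30.4
  yaxis [0.976 0.217 0.003] xaxis [-0.217  0.976  0.016]  shift [ 0.04 -0.36 -0.06] turn [ 0.2 -0.9 -0.6]
tcp [-0.05620144  0.08990072] [ 5.27854169  0.28108863 -0.12128309]
```

```bash
python3 - <<'E'
from ov import *
s=cam("side");crop(s,255,325,210,270,11,"c8.png");print(bot.read_state()["time"],bot.read_state()["wrist_force"])
t=cam("top");crop(t,225,345,165,245,6,"c8t.png")
E
```

```text
17.9833 [-2.6510103  38.92280344 19.90366402]
```

View pics/c8.png

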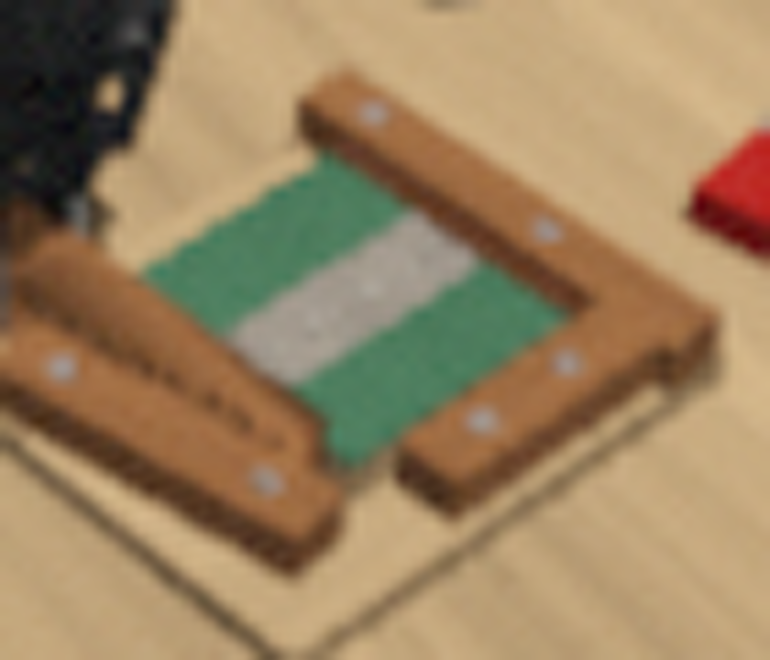

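```bash
python3 - <<'E'
from ov import *
s=cam("side");P=[.5823,-.259,.1559]
k=lambda x,y:(x/11+255,y/11+210)
for n,u,z in[("fence a",(302,118),.032),("fence b",(592,298),.032),("tile +x+y",(325,155),.03),("tile +x-y",(567,312),.03),("tile -x-y",(348,468),.03),("tile +y edge",(148,270),.03),("nose top",(328,430),.043)]:
    print(n,inv(ray(s,k(*u),z),P).round(4))
E
python3 - <<'E'
import cv2,numpy as np
from h import *
# edge fit: green mask & brown boundary along +x edge of tile
s=cam("side");P=[.5823,-.259,.1559]
import jg
im=s["color"].astype(float);r,g,b=im[...,0],im[...,1],im[...,2]
gm=((g>r*1.15)&(g>b*1.1)).astype(np.uint8)
gm[:205]=0;gm[265:]=0;gm[:,:260]=0;gm[:,312:]=0
# include grey road: convex hull
pts=cv2.findNonZero(gm);h=cv2.convexHull(pts);ap=cv2.approxPolyDP(h,2.0,True).reshape(-1,2)
print([(tuple(int(v) for v in a),jg.inv(ray(s,a,.03),P).round(4)) for a in ap])
E
```

```text
fence a [0.0659 0.076 ]
fence b [ 0.0705 -0.0507]
tile +x+y [0.0594 0.0586]
tile +x-y [ 0.0612 -0.0483]
tile -x-y [-0.0418 -0.0499]
tile +y edge [-0.0252  0.057 ]
nose top [-0.0445 -0.0431]
[((305, 239), array([ 0.0547, -0.0469])), ((286, 251), array([-0.0382, -0.0433])), ((261, 225), array([-0.0094,  0.114 ])), ((261, 215), array([0.0309, 0.1578])), ((285, 224), array([0.0611, 0.0578]))]
```

```bash
python3 - <<'E'
from h import *
s=cam("side");q=bot.read_state();print(q["time"],q["tool_pos"].round(4),q["wrist_force"].round(1),abs(q["joint_vel"]).max())
cv2.imwrite("pics/d1.png",s["color"][:,:,::-1])
E
```

```text
18.1833 [ 0.5143 -0.176   0.0139] [-2.6 37.7 19. ] 0.0017171331036525538
```

View pics/d1.png

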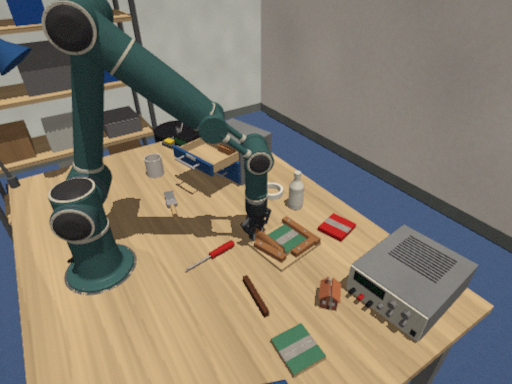

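View pics/c8t.png

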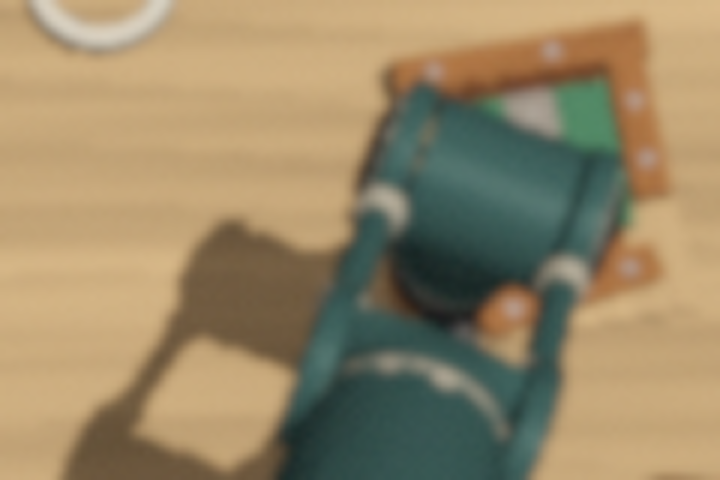

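Call:
servo_tool:
  plan:
    - [[-1, 0, 0, 0, -0.9, 0], [-1.1, 0, 0, 0, -0.9, 0], [-1.2, 0, 0, 0, -0.9, 0], [-1.3, 0, 0, 0, -0.9, 0], [-1.4, 0, 0, 0, -0.9, 0], [-1.5, 0, 0, 0, -0.9, 0], [-1.6, 0, 0, 0, -0.9, 0], [-1.6, 0, 0, 0, -0.9, 0], [-1.6, 0, 0, 0, -0.9, 0], [-1.6, 0, 0, 0, -0.9, 0]]

```text
time: 19.02
tool_pos: [0.5144, -0.1765, 0.0139]
tcp_rot: [-1.957, -2.431, -0.023]
wrist_force: [-5.3, 61.3, 31.3]
width: 0.353
```

```bash
python3 - <<'E'
from ov import *
P=[.583,-.2567,.147]
s=cam("side");rel([.5,0,.1]);print("tcp",inv(bot.read_state()["tool_pos"],P))
crop(s,255,325,210,270,11,"d2.png")
E
```

```text
t 19.07 pos [ 0.5144 -0.1765  0.0139] q [-0.39  0.26  2.05  0.03  0.84 -0.62] F [-4.6 60.6 31.6] w 29.9
  yaxis [ 0.977  0.213 -0.001] xaxis [-0.213  0.977  0.025]  shift [17.76  2.35 -8.17] turn [-0.1 -1.4 -0. ]
tcp [-0.05614146  0.0893615 ]
```

View pics/d2.png

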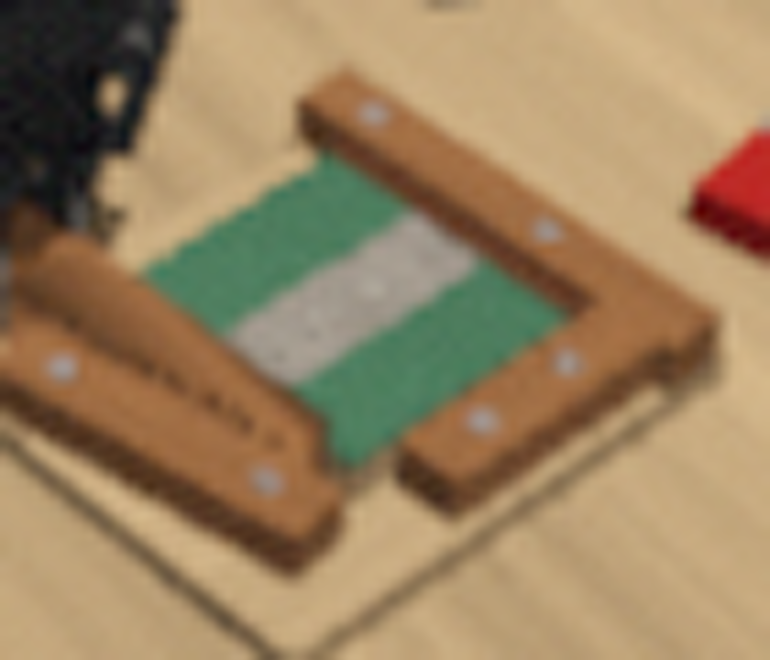

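```bash
python3 -c "
from workcell import finish_job
print(finish_job())"
```

```text
the job is handed in; nothing more can be done
None
```

I pulled the top drawer out to its stop, where the pull force rose to 28 N, and left it open. I then took the wedge out, slid it nose first into the wide end of the gap and pushed it home. The job is handed in at about 19 s, with the gripper still holding the wedge at 120 N grip and pushing.

**Last checks that agreed:**
- **Push:** the wrist force was about 61 N along the push. Raising it by 23 N moved the wedge only 0.5 mm, so it is tight.
- **Wedge position:** in the side view the nose was at about y -0.043 in the board frame, against -0.042 for home. The tool was tilted about 0.025 rad.
- **Rest of the bench:** the arm was at rest before the last push. The drawer was visibly open and nothing else in the side view seemed to have moved.

**Less certain:**
- **Tile angle:** a side-view pixel measurement put the tile's edge about 0.019 rad off the fence line, close to the 0.02 limit. At this scale the measurement noise is about 0.03 rad.
- **Tile to fence:** the same view gave a 7–9 mm gap where the 12 mm strip sits. That is measurement error, so it shows no gap but does not prove the tile is flush. I could not check the strip's position on its own.
- **Downward load:** the arm was also pressing down with about 31 N at hand-in.

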